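# Set out the turning tools from the hasped tilt-out bin

### The arm

A 6-joint arm with a two-finger parallel gripper is mounted at the origin on the work surface. World frame = base frame: x ahead of the robot, y to its left, z up, the work surface at z = 0. Lengths are in m, angles in rad, forces in N, time in s.
With the tool pointing down it reaches from about 0.375 to 0.9 m from the base axis. Payload 3.1 kg.
Tool frame: the origin (TCP) lies between the finger pads; the fingertips stand 17 mm ahead of it and the grasp point (between the pads) lies 2 mm behind it; z points along the fingers, y is the line along which they close (so a half turn about z gives the same grasp; the last joint's range is limited). The gripper opens to 85 mm and grips with 20 to 120 N. Pads are 22 mm wide; open, the fingers measure 114 mm over their backs; the gripper's body (76 mm by 85 mm) begins 54 mm behind the grasp point. The pads swing forward as they close: fully open they stand 13 mm farther back than shut.
Start: joints at [-1.51, 0.527, 1.433, -0, 1.181, -0.178], TCP at [0.148, -0.607, 0.248] pointing down, gripper open.
Joint ranges: [-3.08, 3.08], [-0.75, 2.2], [0.22, 2.44], [-1.43, 4.57], [0, 2.65], [-2.85, 2.85]. Speed limits (rad/s): [2.79, 2.79, 3.14, 3.14, 3.14, 3.14].

### API

Orientations are given as a unit quaternion [x, y, z, w].
In Python, from station import sense, vision, order gives the robot as it stands.
- The arm moves only by the shell command python3 -m crank 'ROWS' [OPENING] [FORCE]. ROWS is JSON, a list of rows, each an object with "dp": the shift along the world's x, y, z in units of 30 mm (1.0 is 30 mm), a list of three; "angular": the turn, a rotation vector about the world's x, y, z in degrees, a list of three. In form: [{"dp": [dx, dy, dz], "angular": [ax, ay, az]}, ...]. A call has 1 to 20 rows; each row shifts and turns the commanded pose from where the row before left it; what a row does not reach is not made up. A row lasts 1/10 s, in which the tool goes at most 50 mm and 8.59 degrees, less where a joint would pass 70% of its speed; a pose out of reach is approached as far as the arm can. A call is refused whole if a number of a shift passes 1 or a number of a turn 8.59, either way. A call with a gripper value outside its range is refused whole. OPENING is the closure, from 0 (fully open) to 1 (shut), set as the call begins (- or left out, the last holds). The fingers move at their own pace and stop on an object; FORCE is the grip in N (left out, the last holds). Time passes only in rows, so rows that do not move let the fingers close. It gives the time, the measured TCP pose, the force, the opening and the grip force at its end, in the units of the state.
- sense(): the state, without advancing time (a new reading comes with each control period).
- vision.snapshot(name): name is "scene" or "side" or "wrist"; returns a dict with "image" (420x560x3 uint8, blue, green, red), "range_z" (420x560 float32, m along the optical axis (not along the pixel's ray), 0 where there is no reading), "mtx" (3x3 intrinsics, pixels), "pose" (4x4, takes a point from camera to world coordinates); the wrist camera has in their place "mount" (4x4, takes a point from camera to tool coordinates, whose origin is the TCP and whose axes are the flange's). Camera axes: x right, y down, z forward; pixel columns grow to the right and rows downward; lengths in m; the calibration is good to about 2 mm. A picture is of the moment at which its call begins: read the wrist's pose just before it.
- order.sign_off(): hands the job in; it is judged then, once.
The state is a dict: "t": time; "q": joint angles; "qd": joint speeds; "tau": joint torques, N m; "tcp_pos": TCP position; "tool_rot": TCP orientation; "force": force on the tool from outside, world axes, zero at the start; "ft_torque": the same for the moment, N m; "finger_gap": opening from 0.0 (shut) to 1.0 (fully open); "gripper_force": force on a finger pad.
Only numpy, scipy, OpenCV 4.12 (cv2) and the standard library are available. Lean on these libraries where they do the work, as an engineer would, in place of code of your own. Each camera call takes 0.05 s, during which the arm holds its last target. There are 200 camera calls.

### The job

Set out the hand tools for the lathe: swing the hasp off its staple and right back, tilt the bin fully out, and lay every tool from it in the rack, one to a notch, with the handle resting down in a wide notch and the blade down in the narrow notch across from it. Then tilt the bin fully shut again and swing the hasp flat down over its staple, leaving the beaker, the former and the block where they stand.

Things in the scene. Friction and masses are not known exactly. Their poses are not given: they have to be found in the camera images.
- bin (a joint): tilt of the bin (rad): 0 fully shut, 1.05 tilted out on its stop. Open steel box, 0.9 kg, on a level pivot along its bottom front edge. Past about 0.6 it drops open and stays on its stop; below that it falls shut. About 3 N at the pull moves it; with the hasp on it hardly moves. Inside the panel, 144 to 168 up, a wooden rail 20 proud has 34 mm gaps for four handles.
- bin_pull (a point): middle of the bin's bow pull: a level round steel bar, 10 thick, 100 long, standing 34 mm above the top edge of the front panel, in the panel's plane. Axes turn with the bin: y along the bar, z up the panel from pivot to pull, x from the panel into the bin.
- bin_hinge (a point): middle of the bin's pivot line, inner face of the panel at its bottom edge, 25 mm above the bench. Axes as bin_pull (they turn with the bin); from here the pull is at x -7, y -50, z +234. Panel 336 x 200, 14 thick; floor 100 deep, 10 thick; back lip 30 high; sides 284 apart, 100 deep at the floor, tapering to 12 deep from 80 up.
- hasp (a joint): swing of the hasp (rad): 0 flat on the cabinet's top with its slot over the bin's staple, 2.3 thrown back on its stop, where it stays by its own weight. Beyond upright (1.57) it falls back, short of that it falls shut. About 0.12 kg, swings freely.
- hasp_end (a point): middle of the rolled end of the hasp: 14 long, 44 wide (along y), 12 thick, 110 mm from the hinge. With the hasp on it juts out 36 mm past the bin's front, free all round, so it can be taken by its two side edges. Axes turn with the hasp: -x from hinge to this end. Steel strap 44 x 4 mm, slot 32 x 20 centred 67 mm from the hinge; staple: steel loop 24 wide, 22 high on the panel's top edge.
- hasp_hinge (a point): middle of the hasp's hinge pin, on the cabinet's top, 6 mm above its surface, 60 mm behind its front edge; y is the pin's axis (axes turn with the hasp).
- cabinet: fixed green steel bench cabinet 160 deep, 340 wide, 225 tall, holding one tilt-out bin whose panel covers its front, flush with its top. Origin at the middle of its underside; -x is its front, the way the bin tilts out; z up. It stands on the robot's left and faces to the robot's right (-y), turned up to 0.2 rad.
- rack: fixed wooden rack, base 165 x 290 x 12, origin under it. Two combs 16 thick, each with four notches at y -93, -31, 31, 93. Comb at x -40: wide notches (40, bottom z 35, board top z 50) for handles. Comb at x +70: narrow notches (28, bottom z 43, top z 58) for blades. A tool laid right is level along x, blade to +x, its grip at x 0, z 48 mm.
- beaker: bystander: polished pewter beaker, 72 across the rim, 90 tall, standing on the bench; origin under its base.
- former: bystander: turned wooden spinning former, 90 across, 90 tall; origin under its base.
- block: bystander: steel-faced wooden block 110 x 70 x 37; origin under it.
- tool_a: turning tool, 170 long, 0.115 kg: ash handle 26 mm square, 100 long, then a steel blade 14 x 9, 70 long, round-nosed tip. Origin on the axis at the blade's tip, handle to -x (blade end of handle -70, handle end -170). Starts in the shut bin, blade down, leaning on the front panel; with the bin out it lies on the panel, blade to the pivot. May be absent.
- tool_a_grip (a point): grip of tool_a: on its axis, on the handle, 30 mm from its blade end and 100 mm from the tip; axes as tool_a. May be absent.
- tool_b: turning tool, 170 long, 0.115 kg: ash handle 26 mm square, 100 long, then a steel blade 14 x 9, 70 long, stepped (skew) tip. Origin on the axis at the blade's tip, handle to -x (blade end of handle -70, handle end -170). Starts in the shut bin, blade down, leaning on the front panel; with the bin out it lies on the panel, blade to the pivot. May be absent.
- tool_b_grip (a point): grip of tool_b: on its axis, on the handle, 30 mm from its blade end and 100 mm from the tip; axes as tool_b. May be absent.
- tool_c: turning tool, 170 long, 0.115 kg: ash handle 26 mm square, 100 long, then a steel blade 14 x 9, 70 long, square-ended tip. Origin on the axis at the blade's tip, handle to -x (blade end of handle -70, handle end -170). Starts in the shut bin, blade down, leaning on the front panel; with the bin out it lies on the panel, blade to the pivot. May be absent.
- tool_c_grip (a point): grip of tool_c: on its axis, on the handle, 30 mm from its blade end and 100 mm from the tip; axes as tool_c. May be absent.
- tool_d: turning tool, 170 long, 0.115 kg: ash handle 26 mm square, 100 long, then a steel blade 14 x 9, 70 long, pointed tip. Origin on the axis at the blade's tip, handle to -x (blade end of handle -70, handle end -170). Starts in the shut bin, blade down, leaning on the front panel; with the bin out it lies on the panel, blade to the pivot. May be absent.
- tool_d_grip (a point): grip of tool_d: on its axis, on the handle, 30 mm from its blade end and 100 mm from the tip; axes as tool_d. May be absent.

How it is judged:
On the way, in this order (a step that is already met when the one before it is completed fails the run):
1. the hasp is swung off the staple and back past upright (value of joint hasp above 1.6 rad), for 0.2 s.
2. the bin is tilted out to its stop (value of joint bin above 0.95 rad), for 0.2 s.
3. every tool lies in its own notch of the rack (z of tool_a_grip in the frame of rack between 0.042 and 0.0525 m and x of tool_a_grip in the frame of rack between -0.022 and 0.022 m and y of tool_a_grip in the frame of rack between -0.11 and 0.11 m and x of each of tool_a, tool_b, tool_c, tool_d in the frame of rack above 0.05 m and angle between the x axis of each of tool_a, tool_b, tool_c, tool_d and the x axis of rack, either way round below 0.15 rad and z of tool_b_grip in the frame of rack between 0.042 and 0.0525 m and x of tool_b_grip in the frame of rack between -0.022 and 0.022 m and y of tool_b_grip in the frame of rack between -0.11 and 0.11 m and z of tool_c_grip in the frame of rack between 0.042 and 0.0525 m and x of tool_c_grip in the frame of rack between -0.022 and 0.022 m and y of tool_c_grip in the frame of rack between -0.11 and 0.11 m and z of tool_d_grip in the frame of rack between 0.042 and 0.0525 m and x of tool_d_grip in the frame of rack between -0.022 and 0.022 m and y of tool_d_grip in the frame of rack between -0.11 and 0.11 m), for 0.2 s.
At the end, for the whole second after the job is handed in: Every tool at rest in a rack notch: blade to the narrow notches, both ends down in them (grip 42 to 52.5 mm above the rack's underside, within 22 mm of its middle along x, within 0.15 rad of square); bin shut (under 0.03 rad); hasp down over the staple (under 0.08 rad) (all of step 3 and linear speed of each of tool_a, tool_b, tool_c, tool_d below 0.02 m/s and value of joint bin below 0.03 rad and value of joint hasp below 0.08 rad); the robot touches nothing.
It fails at once if a bystander (beaker, former, block) is pushed more than 40 mm or tipped over (distance of any of beaker, former, block from where it was at the start of the episode above 0.04 m or angle between any of beaker, former, block's own z axis and vertical above 0.5 rad).
Of tool_a, tool_b, tool_c, tool_d only 2 to 4 are there at a start; the rules pass over those that are not, and their reading is None.
At some moment in a run one of tool_a, tool_b, tool_c, tool_d may be knocked a few centimetres aside while the robot is not near it.
Once in a run the grip may slacken for a moment while it holds something.
It also fails if it takes over 210 s, if anything falls off the work surface, if the arm or the gripper's body presses on something with over 40 N, if the wrist force passes 120 N, or if a joint passes its speed limit or range.

## Working session

There is one attempt and no reset: what is moved stays moved. The work goes in short steps, Python scripts to look and compute and a shell command to move; the robot and the scene stay as the last step left them, time stands still between calls to the robot, and variables do not carry over. Pictures are saved under pics/ and viewed, at most 14 in all, crops included, and the job is handed in when it is done.

```bash
mkdir -p pics; ls; cat > h.py <<'E'
import numpy as np, cv2
from station import sense, vision, order
from scipy.spatial.transform import Rotation as R
def snap(n, save=None):
    s=sense(); d=vision.snapshot(n)
    if n=="wrist":
        T=np.eye(4);T[:3,:3]=R.from_quat(s["tool_rot"]).as_matrix();T[:3,3]=s["tcp_pos"]
        d["pose"]=T@np.array(d["mount"])
    if save: cv2.imwrite("pics/"+save,d["image"])
    np.savez("/tmp/%s.npz"%n,**{k:np.array(v) for k,v in d.items()})
    return d
def cloud(d):
    z=np.array(d["range_z"]);K=np.array(d["mtx"]);h,w=z.shape
    u,v=np.meshgrid(np.arange(w),np.arange(h))
    P=np.stack([(u-K[0,2])/K[0,0]*z,(v-K[1,2])/K[1,1]*z,z,np.ones_like(z)],-1)
    W=(P@np.array(d["pose"]).T)[...,:3]; W[z<=0]=np.nan
    return W
def px(W,u,v,r=1): return np.nanmedian(W[v-r:v+r+1,u-r:u+r+1].reshape(-1,3),0).round(4)
E
python3 - <<'E'
from h import *
s=sense();print(s)
for n in("scene","side"):
    d=snap(n,n+"0.png");print(n,np.array(d["pose"]).round(3).tolist(),np.array(d["mtx"]).tolist())
E
```

```text
pics
{'t': 0.0, 'q': array([-1.51049321e+00,  5.28447024e-01,  1.43389203e+00, -5.02583024e-06,
        1.18135069e+00, -1.78490022e-01]), 'qd': array([ 0.0001049 ,  0.00087455,  0.00127232, -0.00083574, -0.00124227,
        0.0017038 ]), 'tau': array([ 6.11701307e-04, -4.42347193e+01, -1.78025615e+01, -1.04319388e-04,
        8.45509203e-03,  1.14060126e-05]), 'tcp_pos': array([ 0.14782431, -0.60658699,  0.24734858]), 'tool_rot': array([ 9.92880034e-01,  1.19113976e-01,  5.96064334e-05, -1.04685254e-03]), 'force': array([-0.21850153,  0.89438264,  0.27884809]), 'ft_torque': array([ 0.00998182, -0.06482257, -0.01097922]), 'gripper_force': 0.0, 'finger_gap': 0.9993101675568734}
scene [[0.701, 0.425, -0.572, 1.113], [0.713, -0.395, 0.58, -0.46], [0.02, -0.814, -0.58, 0.675], [0.0, 0.0, 0.0, 1.0]] [[406.49008540168654, 0.0, 279.54240965619005], [0.0, 406.49008540168654, 215.72349323713294], [0.0, 0.0, 1.0]]
side [[-0.284, 0.909, -0.305, 0.938], [0.959, 0.271, -0.084, 0.125], [0.007, -0.316, -0.949, 1.209], [0.0, 0.0, 0.0, 1.0]] [[469.2040366644843, 0.0, 276.7847013978004], [0.0, 469.2040366644843, 201.97403150228715], [0.0, 0.0, 1.0]]
```

View pics/scene0.png

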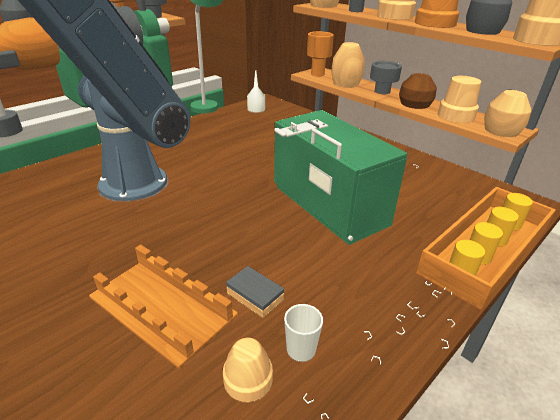

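View pics/side0.png

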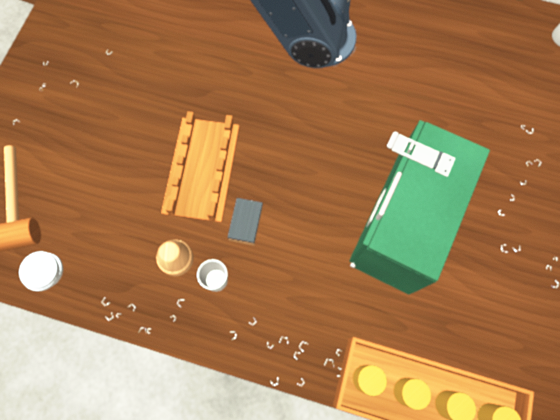

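Scene: the cabinet is right of centre, hasp at its near-robot end. Side view: hasp end near (393,142), hinge near (447,162), pull bar near (383,200), rack around (202,168), block (245,221), beaker (212,275), former (174,257).

```bash
python3 - <<'E'
from h import *
d=dict(np.load("/tmp/side.npz"));W=cloud(d);im=d["image"]
def rect(m):
    r=cv2.minAreaRect((W[m][:,:2]*1000).astype(np.float32));return r,cv2.boxPoints(r).round(0).tolist()
Z=W[...,2];X=W[...,0];Y=W[...,1]
g=(im[...,1].astype(int)>im[...,2]+25)
m=(abs(Z-.225)<.004)&g&(Y>0.1)
print("cab",rect(m),np.nanmedian(Z[m]))
u,v=np.meshgrid(np.arange(560),np.arange(420))
box=(u>155)&(u<242)&(v>105)&(v<225)
for lo,hi in((.046,.053),(.054,.062),(.008,.016)):
    m=box&(Z>lo)&(Z<hi)&(u<226+0*u)if 0 else box&(Z>lo)&(Z<hi)
    print(lo,m.sum(),rect(m))
for n,p in dict(haspend=(393,142),hinge=(447,162),pull=(383,200),pulla=(376,218),pullb=(399,176),block=(245,221),beaker=(212,275),former=(174,257),staple=(408,148)).items(): print(n,px(W,*p,1))
c=cv2.resize(im[110:310,340:500],None,fx=3.6,fy=3.0*1.2);a=cv2.resize(im[100:250,155:275],None,fx=3,fy=3)
cv2.imwrite("pics/c1.png",cv2.resize(im[115:235,355:495],None,fx=5,fy=5,interpolation=cv2.INTER_CUBIC))
d=snap("scene");cv2.imwrite("pics/c2.png",cv2.resize(d["image"][100:250,265:415],None,fx=4,fy=4,interpolation=cv2.INTER_CUBIC))
E
```

```text
cab (((507.60650634765625, 341.4796142578125), (202.4694061279297, 340.0088195800781), 79.82681274414062), [[322.0, 272.0], [657.0, 212.0], [693.0, 411.0], [358.0, 471.0]]) 0.22612975681401798
0.046 319 (((514.7748413085938, -208.24221801757812), (293.7733154296875, 127.84105682373047), 8.673641204833984), [[360.0, -167.0], [379.0, -294.0], [670.0, -249.0], [650.0, -123.0]])
0.054 416 (((515.490234375, -207.09539794921875), (289.6947937011719, 125.04619598388672), 8.813203811645508), [[363.0, -168.0], [382.0, -291.0], [668.0, -247.0], [649.0, -123.0]])
0.008 3440 (((505.8812561035156, -227.71380615234375), (340.1123962402344, 241.96234130859375), 17.807960510253906), [[307.0, -165.0], [381.0, -395.0], [705.0, -291.0], [631.0, -61.0]])
haspend [0.4099 0.2525 0.2367]
hinge [0.4209 0.382  0.2297]
pull [0.5505 0.2602 0.2263]
pulla [0.5964 0.2559 0.2274]
pullb [0.5    0.2787 0.2638]
block [ 0.6353 -0.0427  0.0389]
beaker [ 0.7882 -0.085   0.0061]
former [ 0.7841 -0.1718  0.0903]
staple [0.4136 0.2884 0.2272]
```

View pics/c1.png

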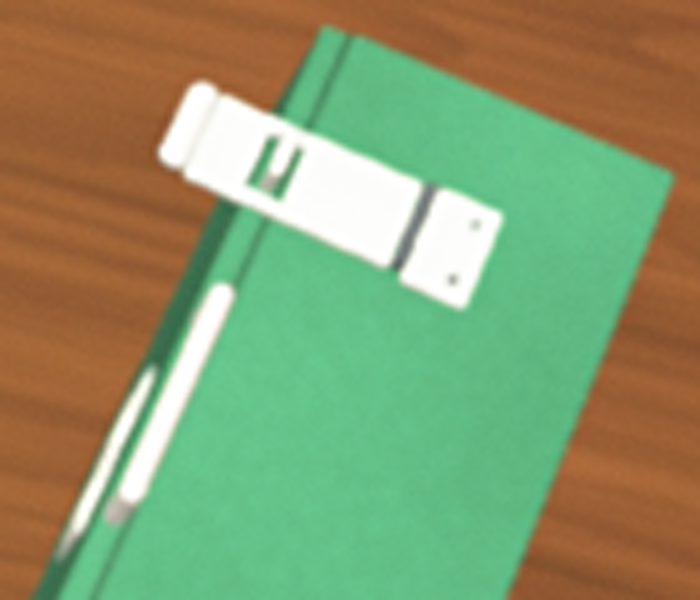

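View pics/c2.png

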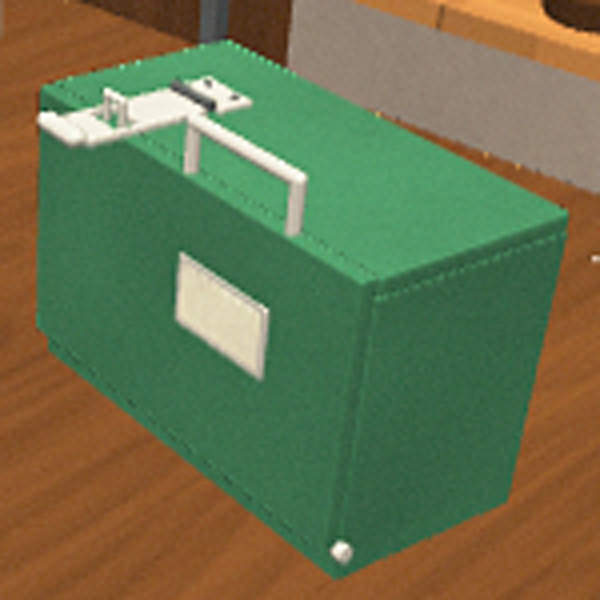

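Crops show the hasp end at crop (188,123), hinge pin at (418,225), pull bar from (222,290) to (130,500), staple through the slot at (278,160). Now precise numbers.

```bash
cat >> h.py <<'E'
def ray(d,u,v,z):
    K=np.array(d["mtx"]);T=np.array(d["pose"]);r=T[:3,:3]@np.linalg.inv(K)@[u,v,1];return (T[:3,3]+r*(z-T[2,3])/r[2]).round(4)
E
python3 - <<'E'
from h import *
d=dict(np.load("/tmp/side.npz"));W=cloud(d);im=d["image"].astype(int)
X,Y,Z=W[...,0],W[...,1],W[...,2]
c=lambda u,v,z:ray(d,355+u/5,115+v/5,z)
print("hinge",c(418,225,.231),"end outer",c(182,122,.231),"slot",c(275,167,.231),"pull",c(222,290,.264),c(130,500,.264))
l=np.array([.984,-.177]);n=np.array([.177,.984])
m=(im[...,1]>im[...,2]+25)&(abs(Z-.226)<.006)&(Y>.1)
P=W[m][:,:2];a=P@l;b=P@n
for lo in np.arange(a.min(),a.max(),.05):
    k=(a>=lo)&(a<lo+.05); print(round(lo,3),np.percentile(b[k],[1,3,97,99]).round(4))
print("a",np.percentile(a,[.5,1,99,99.5]).round(4))
th=np.radians(8.75);L=np.array([np.cos(th),np.sin(th)]);N=np.array([np.sin(th),-np.cos(th)]) # N toward -y
u,v=np.meshgrid(np.arange(560),np.arange(420))
m=(u>155)&(u<242)&(v>105)&(v<225)&(Z>.03)&(Z<.07)
P=W[m][:,:2]-[.515,-.2075];a=P@L;b=P@N;z=Z[m]
for s in(-1,1):
    k=(b*s>.04)&(b*s<.075);print(s,np.percentile(b[k],[2,50,98]).round(4),np.percentile(z[k],[50,75,90,97]).round(4))
    h,e=np.histogram(a[k&(z>.043)],30,(-.15,.15));print(h)
d2=dict(np.load("/tmp/scene.npz"));W2=cloud(d2);Z=W2[...,2]
uu,vv=np.meshgrid(np.arange(560),np.arange(420))
m=(uu<240)&(vv>240)&(Z>.03)&(Z<.07)
P=W2[m][:,:2]-[.515,-.2075];a=P@L;b=P@N;z=Z[m]
for s in(-1,1):
    k=(b*s>.04)&(b*s<.075);print(s,k.sum(),np.percentile(z[k],[50,75,90,97]).round(4))
    h,e=np.histogram(a[k&(z>.043)],30,(-.15,.15));print(h)
E
```

```text
hinge [0.4222 0.362  0.231 ] end outer [0.4024 0.2483 0.231 ] slot [0.4124 0.2939 0.231 ] pull [0.4945 0.2777 0.264 ] [0.5992 0.26   0.264 ]
0.269 [0.3553 0.3592 0.5215 0.5253]
0.319 [0.3542 0.3564 0.524  0.5253]
0.369 [0.3544 0.3581 0.5211 0.5247]
0.419 [0.354  0.3695 0.5207 0.5241]
0.469 [0.3539 0.3686 0.5209 0.5238]
0.519 [0.3535 0.3581 0.5203 0.5237]
0.569 [0.3536 0.3575 0.5201 0.5233]
a [0.2719 0.2737 0.6059 0.6071]
-1 [-0.0627 -0.056  -0.0464] [0.0556 0.0598 0.0615 0.063 ]
[10 25 20 24 32 13 11 21 25 22 34 14 12 17 26 20 37 15 15 13 27 27 32 19
 15 12 30 27 26 25]
1 [0.047  0.0538 0.0636] [0.0403 0.051  0.0535 0.0554]
[13 22 19 21  0  0  0  5 26 25  0  0  0  4 25 25  9  0  0  0 25 22 14  0
  0  0 17 26 27 17]
-1 1408 [0.0486 0.0584 0.0597 0.0606]
[13 32 32 31 53 19  6 29 35 38 59 17  8 23 38 40 63 25 16 24 40 43 63 34
 22 17 43 49 47 62]
1 1645 [0.0421 0.0509 0.0527 0.0644]
[14 34 28 44  0  0  0  8 37 46  6  0  0  4 34 41 27  0  0  0 39 38 37  0
  0  0 30 48 48 45]
```

```bash
python3 -m crank '[{"dp":[1,1,0.3],"angular":[0,0,5.5]},{"dp":[1,1,0.3],"angular":[0,0,5.5]},{"dp":[1,1,0.3],"angular":[0,0,5.5]},{"dp":[1,1,0.3],"angular":[0,0,5.5]},{"dp":[1,1,0.3],"angular":[0,0,5.5]},{"dp":[1,1,0.3],"angular":[0,0,5.5]},{"dp":[1,1,0.3],"angular":[0,0,5.5]},{"dp":[1,1,0.3],"angular":[0,0,5.5]},{"dp":[1,1,0.3],"angular":[0,0,5.5]},{"dp":[1,1,0.3],"angular":[0,0,5.5]},{"dp":[1,1,0.3],"angular":[0,0,5.5]},{"dp":[1,1,0.3],"angular":[0,0,5.5]}]' 0 30
python3 -m crank '[{"dp":[-0.2,1,0],"angular":[0,0,0]},{"dp":[-0.2,1,0],"angular":[0,0,0]},{"dp":[-0.2,1,0],"angular":[0,0,0]},{"dp":[-0.2,1,0],"angular":[0,0,0]},{"dp":[-0.2,1,0],"angular":[0,0,0]},{"dp":[-0.2,1,0],"angular":[0,0,0]},{"dp":[-0.2,1,0],"angular":[0,0,0]},{"dp":[-0.2,1,0],"angular":[0,0,0]},{"dp":[-0.2,1,0],"angular":[0,0,0]},{"dp":[-0.2,1,0],"angular":[0,0,0]},{"dp":[-0.2,1,0],"angular":[0,0,0]},{"dp":[-0.2,1,0],"angular":[0,0,0]},{"dp":[-0.2,1,0],"angular":[0,0,0]},{"dp":[-0.2,1,0],"angular":[0,0,0]},{"dp":[0,0,0],"angular":[0,0,0]}]'
cat >> h.py <<'E'
def tcp():
    s=sense();M=R.from_quat(s["tool_rot"]).as_matrix()
    print("t",round(s["t"],2),"p",s["tcp_pos"].round(4),"yaxis",M[:,1].round(3),"z",M[:,2].round(3),"gap",round(s["finger_gap"],3),"gf",round(s["gripper_force"],1),"F",s["force"].round(1),"q",s["q"].round(2))
def rel(t):  # units needed to reach t
    print("units",((np.array(t)-sense()["tcp_pos"])/.03).round(2))
E
python3 - <<'E'
from h import *
tcp();snap("wrist","w1.png");rel([.403,.253,.226])
E
```

```text
t: 1.35
tcp_pos: [0.5087, -0.2456, 0.3565]
tool_rot: [0.767, 0.642, -0.0, -0.0]
force: [0.3, -0.7, 0.1]
finger_gap: 0.999
gripper_force: 0.0
t: 2.85
tcp_pos: [0.4225, 0.1754, 0.3561]
tool_rot: [0.766, 0.642, 0.0, -0.001]
force: [0.7, 0.0, 0.4]
finger_gap: 0.997
gripper_force: 0.0
t 2.85 p [0.4225 0.1754 0.3561] yaxis [ 0.985 -0.175 -0.001] z [-0.001  0.001 -1.   ] gap 0.997 gf 0.0 F [0.7 0.  0.4] q [0.15 0.17 1.68 0.   1.29 0.32]
units [-0.67  2.63 -4.34]
```

View pics/w1.png

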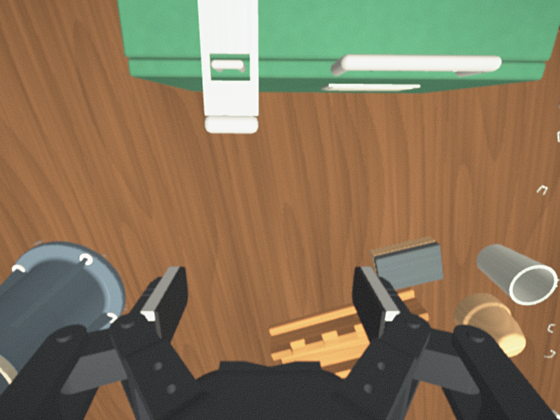

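Wrist view: hasp rolled end centred at (231,125), pull bar (345..500, 63); the gripper is square to the cabinet.

```bash
python3 - <<'E'
from h import *
d=dict(np.load("/tmp/wrist.npz"));W=cloud(d)
print("end",px(W,231,125,2),ray(d,231,124,.237),"pull",px(W,420,63,1),ray(d,347,64,.264),ray(d,496,63,.264),"staple",px(W,228,65),"front edge",ray(d,132,62,.225),ray(d,543,66,.225))
E
```

```text
end [0.4038 0.2514 0.2366] [0.404  0.2522 0.237 ] pull [0.5418 0.269  0.2632] [0.4933 0.2771 0.264 ] [0.5923 0.2601 0.264 ] staple [0.412  0.2933 0.2459] front edge [0.3351 0.3121 0.225 ] [0.6571 0.2517 0.225 ]
```

```bash
python3 -m crank '[{"dp":[-0.2,0.85,0],"angular":[0,0,0]},{"dp":[-0.2,0.85,0],"angular":[0,0,0]},{"dp":[-0.22,0.84,0],"angular":[0,0,0]},{"dp":[0,0,-0.8],"angular":[0,0,0]},{"dp":[0,0,-0.8],"angular":[0,0,0]},{"dp":[0,0,-0.8],"angular":[0,0,0]},{"dp":[0,0,-0.8],"angular":[0,0,0]},{"dp":[0,0,-0.8],"angular":[0,0,0]},{"dp":[0,0,-0.35],"angular":[0,0,0]},{"dp":[0,0,0],"angular":[0,0,0]},{"dp":[0,0,0],"angular":[0,0,0]}]' 0 30
python3 -m crank '[{"dp":[0,0,0],"angular":[0,0,0]},{"dp":[0,0,0],"angular":[0,0,0]},{"dp":[0,0,0],"angular":[0,0,0]},{"dp":[0,0,0],"angular":[0,0,0]},{"dp":[0,0,0],"angular":[0,0,0]},{"dp":[0,0,0],"angular":[0,0,0]}]' 0.7 30; python3 -c "
from h import *
tcp()"
```

```text
t: 4.0
tcp_pos: [0.4061, 0.2487, 0.2264]
tool_rot: [0.768, 0.64, 0.0, 0.0]
force: [0.9, -0.1, 0.4]
finger_gap: 1.001
gripper_force: 0.0
t: 4.6
tcp_pos: [0.4033, 0.2494, 0.2267]
tool_rot: [0.768, 0.64, -0.001, -0.001]
force: [-5.5, 0.7, 6.7]
finger_gap: 0.508
gripper_force: 31.3
t 4.6 p [0.4033 0.2494 0.2267] yaxis [ 0.984 -0.18  -0.004] z [-0.003  0.001 -1.   ] gap 0.508 gf 31.3 F [-5.5  0.7  6.7] q [0.32 0.36 1.82 0.   0.96 0.5 ]
```

```bash
python3 -m crank '[{"dp":[0.01,0.07,0.73],"angular":[0,0,0]},{"dp":[0.04,0.21,0.70],"angular":[0,0,0]},{"dp":[0.06,0.35,0.65],"angular":[0,0,0]},{"dp":[0.08,0.46,0.56],"angular":[0,0,0]},{"dp":[0.1,0.57,0.46],"angular":[0,0,0]},{"dp":[0,0,0],"angular":[0,0,0]}]' 0.7 25; python3 -m crank '[{"dp":[0.12,0.64,0.33],"angular":[0,0,0]},{"dp":[0.125,0.69,0.19],"angular":[0,0,0]},{"dp":[0.13,0.72,0.055],"angular":[0,0,0]},{"dp":[0.13,0.715,-0.095],"angular":[0,0,0]},{"dp":[0.12,0.68,-0.24],"angular":[0,0,0]},{"dp":[0,0,0],"angular":[0,0,0]}]'; python3 - <<'E'
from h import *
tcp(); d=snap("scene");cv2.imwrite("pics/s2.png",cv2.resize(d["image"][60:260,215:435],None,fx=3,fy=3))
E
```

```text
t: 5.2
tcp_pos: [0.4126, 0.2993, 0.3206]
tool_rot: [0.767, 0.641, -0.001, -0.0]
force: [-5.2, -4.6, 6.7]
finger_gap: 0.506
gripper_force: 31.6
t: 5.8
tcp_pos: [0.4321, 0.4051, 0.3265]
tool_rot: [0.767, 0.641, 0.001, -0.002]
force: [-2.3, 2.3, 4.8]
finger_gap: 0.512
gripper_force: 32.3
t 5.8 p [0.4321 0.4051 0.3265] yaxis [ 0.984 -0.177 -0.001] z [-0.     0.004 -1.   ] gap 0.512 gf 32.3 F [-2.3  2.3  4.8] q [0.56 0.4  1.42 0.   1.31 0.74]
```

View pics/s2.png

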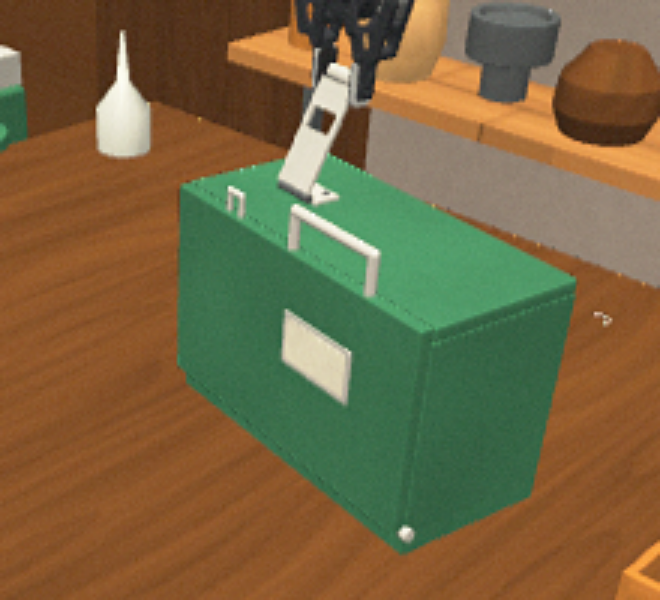

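Hasp is held past upright (strap leaning back). Release, lift, and go to the pull.

```bash
python3 -m crank '[{"dp":[0,0,0],"angular":[0,0,0]},{"dp":[0,0,0],"angular":[0,0,0]},{"dp":[0,0,0],"angular":[0,0,0]},{"dp":[0,0,0.6],"angular":[0,0,0]},{"dp":[0,0,0.6],"angular":[0,0,0]},{"dp":[0,0,0.6],"angular":[0,0,0]},{"dp":[0.37,-0.45,0],"angular":[0,0,8.2]},{"dp":[0.37,-0.45,0],"angular":[0,0,8.2]},{"dp":[0.37,-0.45,0],"angular":[0,0,8.2]},{"dp":[0.37,-0.45,0],"angular":[0,0,8.2]},{"dp":[0.37,-0.45,0],"angular":[0,0,8.2]},{"dp":[0.37,-0.45,0],"angular":[0,0,8.2]},{"dp":[0.37,-0.45,0],"angular":[0,0,8.2]},{"dp":[0.37,-0.45,0],"angular":[0,0,8.2]},{"dp":[0.37,-0.45,0],"angular":[0,0,8.2]},{"dp":[0.37,-0.45,0],"angular":[0,0,8.2]},{"dp":[0,0,0],"angular":[0,0,8.0]},{"dp":[0,0,0],"angular":[0,0,0]}]' 0 25; python3 - <<'E'
from h import *
tcp(); d=snap("scene");cv2.imwrite("pics/s3.png",cv2.resize(d["image"][60:260,215:435],None,fx=3,fy=3)); rel([.5428,.2688,.257])
E
```

```text
t: 7.65
tcp_pos: [0.5441, 0.2661, 0.3797]
tool_rot: [0.091, 0.996, -0.0, -0.0]
force: [-0.2, 0.1, 0.0]
finger_gap: 1.0
gripper_force: 0.0
t 7.65 p [0.5441 0.2661 0.3797] yaxis [ 0.181  0.983 -0.   ] z [-0. -0. -1.] gap 1.0 gf 0.0 F [-0.2  0.1  0. ] q [ 0.27  0.38  1.31 -0.    1.45 -1.12]
units [-0.03  0.08 -4.09]
```

View pics/s3.png

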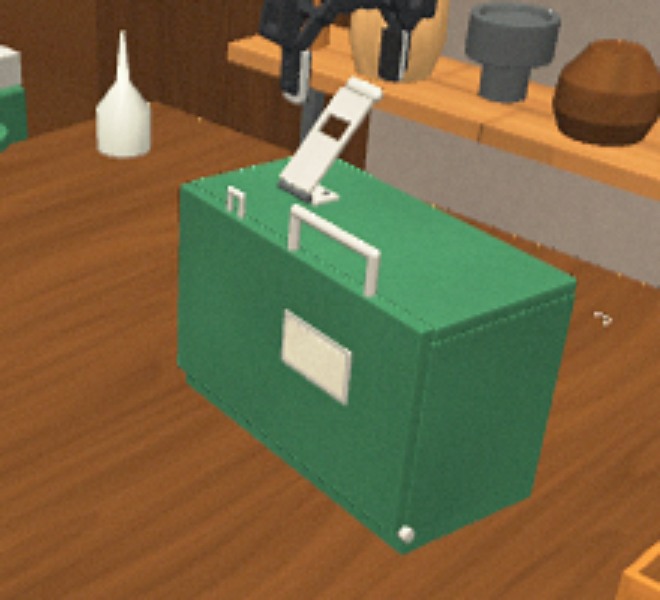

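```bash
python3 -m crank '[{"dp":[-0.03,0.08,-0.8],"angular":[0,0,0]},{"dp":[0,0,-0.8],"angular":[0,0,0]},{"dp":[0,0,-0.8],"angular":[0,0,0]},{"dp":[0,0,-0.8],"angular":[0,0,0]},{"dp":[0,0,-0.6],"angular":[0,0,0]},{"dp":[0,0,-0.29],"angular":[0,0,0]},{"dp":[0,0,0],"angular":[0,0,0]}]' 0 40
python3 -m crank '[{"dp":[0,0,0],"angular":[0,0,0]},{"dp":[0,0,0],"angular":[0,0,0]},{"dp":[0,0,0],"angular":[0,0,0]},{"dp":[0,0,0],"angular":[0,0,0]},{"dp":[0,0,0],"angular":[0,0,0]},{"dp":[0,0,0],"angular":[0,0,0]},{"dp":[0,0,0],"angular":[0,0,0]},{"dp":[0,0,0],"angular":[0,0,0]}]' 1 40
python3 -m crank '[{"dp":[-0.08,-0.45,-0.04],"angular":[0,0,0]},{"dp":[-0.08,-0.45,-0.05],"angular":[0,0,0]},{"dp":[-0.08,-0.45,-0.09],"angular":[0,0,0]},{"dp":[-0.08,-0.45,-0.1],"angular":[0,0,0]},{"dp":[-0.08,-0.44,-0.14],"angular":[0,0,0]},{"dp":[-0.08,-0.43,-0.16],"angular":[0,0,0]},{"dp":[-0.07,-0.42,-0.2],"angular":[0,0,0]},{"dp":[-0.07,-0.41,-0.21],"angular":[0,0,0]},{"dp":[0,0,0],"angular":[0,0,0]}]' 

```

```text
t: 8.4
tcp_pos: [0.542, 0.2695, 0.2561]
tool_rot: [0.09, 0.996, -0.001, -0.001]
force: [-0.4, 0.4, 1.0]
finger_gap: 1.001
gripper_force: 0.0
t: 9.2
tcp_pos: [0.543, 0.2699, 0.2578]
tool_rot: [0.09, 0.996, 0.001, 0.0]
force: [-0.4, 1.9, 2.7]
finger_gap: 0.1
gripper_force: 39.0
t: 10.1
tcp_pos: [0.5231, 0.1625, 0.226]
tool_rot: [0.091, 0.996, -0.001, -0.002]
force: [-0.9, 1.5, -1.0]
finger_gap: 0.1
gripper_force: 40.9
```

Forces are small; continue the arc to the stop.

```bash
python3 -m crank '[{"dp":[-0.07,-0.39,-0.25],"angular":[0,0,0]},{"dp":[-0.07,-0.39,-0.26],"angular":[0,0,0]},{"dp":[-0.065,-0.36,-0.29],"angular":[0,0,0]},{"dp":[-0.065,-0.35,-0.3],"angular":[0,0,0]},{"dp":[-0.06,-0.32,-0.33],"angular":[0,0,0]},{"dp":[-0.055,-0.31,-0.35],"angular":[0,0,0]},{"dp":[-0.05,-0.28,-0.37],"angular":[0,0,0]},{"dp":[-0.05,-0.27,-0.38],"angular":[0,0,0]},{"dp":[-0.03,-0.17,-0.28],"angular":[0,0,0]},{"dp":[-0.03,-0.15,-0.28],"angular":[0,0,0]},{"dp":[0,0,0],"angular":[0,0,0]}]'

```

```text
t: 11.2
tcp_pos: [0.507, 0.0739, 0.1343]
tool_rot: [0.09, 0.996, -0.0, -0.001]
force: [-4.6, -1.3, -1.1]
finger_gap: 0.098
gripper_force: 40.1
```

```bash
python3 -m crank '[{"dp":[0,0,0],"angular":[0,0,0]},{"dp":[0,0,0],"angular":[0,0,0]},{"dp":[0,0,0],"angular":[0,0,0]},{"dp":[0,0,0.7],"angular":[0,0,0]},{"dp":[0,0,0.9],"angular":[0,0,0]},{"dp":[0,0,1],"angular":[0,0,0]},{"dp":[0,-0.3,1],"angular":[0,0,-8.2]},{"dp":[0,-0.3,1],"angular":[0,0,-8.2]},{"dp":[0,-0.3,1],"angular":[0,0,-8.2]},{"dp":[0,-0.3,1],"angular":[0,0,-8.2]},{"dp":[0,-0.3,1],"angular":[0,0,-8.2]},{"dp":[0,-0.3,0],"angular":[0,0,-8.2]},{"dp":[0,0,0],"angular":[0,0,-8.2]},{"dp":[0,0,0],"angular":[0,0,-8.2]},{"dp":[0,0,0],"angular":[0,0,-8.2]},{"dp":[0,0,0],"angular":[0,0,-8.2]},{"dp":[0,0,0],"angular":[0,0,-8.2]},{"dp":[0,0,0],"angular":[0,0,0]},{"dp":[0,0,0],"angular":[0,0,0]}]' 0.4; python3 - <<'E'
from h import *
tcp();snap("wrist","w2.png")
E
```

```text
t: 13.1
tcp_pos: [0.5082, 0.0208, 0.3632]
tool_rot: [0.768, 0.641, 0.0, 0.0]
force: [-0.2, 0.0, -0.0]
finger_gap: 0.597
gripper_force: 0.0
t 13.1 p [0.5082 0.0208 0.3632] yaxis [ 0.984 -0.179  0.001] z [ 0.001 -0.    -1.   ] gap 0.597 gf 0.0 F [-0.2  0.  -0. ] q [-0.18  0.24  1.56  0.    1.33  0.  ]
```

View pics/w2.png

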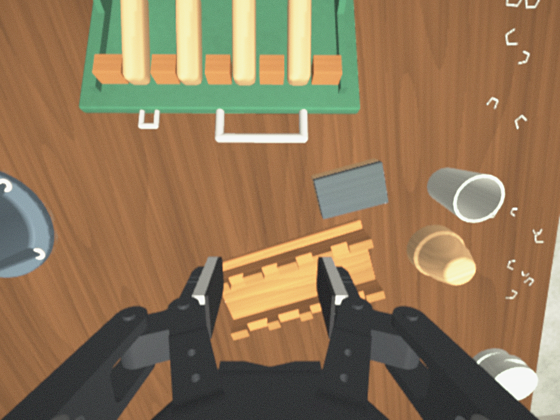

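Wrist view: the bin is out with four tools; handles at columns about 137, 187, 243, 299, handle ends at rows ~80.

```bash
python3 - <<'E'
from h import *
d=dict(np.load("/tmp/wrist.npz"));W=cloud(d);im=d["image"].astype(int)
n=np.array([.178,.984]);l=np.array([.984,-.178])
for row in (5,20,35):
    r=im[row];z=W[row,:,2]
    for c in(137,187,243,299):
        k=np.arange(c-22,c+23);ok=k[(r[k,2]>200)]   # pale wood
        p=np.nanmedian(W[row-2:row+3,ok].reshape(-1,3),0);q=W[row,[ok.min(),ok.max()]]
        mid=(q[0]+q[1])/2
        print(row,c,ok.min(),ok.max(),p.round(4),"a",(mid[:2]@l).round(4),"b",(p[:2]@n).round(4))
for uv in((262,138),(165,109),(120,105)):print(px(W,*uv))
E
```

```text
5 137 121 143 [0.3943 0.2368 0.1148] a 0.3442 b 0.3032
5 187 176 198 [0.4536 0.2258 0.1148] a 0.4054 b 0.303
5 243 233 254 [0.5144 0.2148 0.1145] a 0.4677 b 0.3029
5 299 289 310 [0.5749 0.2036 0.1145] a 0.5298 b 0.3027
20 137 121 143 [0.3909 0.2219 0.1185] a 0.3439 b 0.2879
20 187 176 198 [0.4506 0.2109 0.1187] a 0.4051 b 0.2878
20 243 233 254 [0.5116 0.1997 0.1187] a 0.4677 b 0.2876
20 299 289 310 [0.5721 0.1887 0.1185] a 0.5298 b 0.2875
35 137 122 144 [0.389  0.2065 0.123 ] a 0.3446 b 0.2724
35 187 177 199 [0.4487 0.1957 0.1228] a 0.4054 b 0.2724
35 243 233 254 [0.5087 0.1846 0.1228] a 0.4675 b 0.2722
35 299 289 310 [0.5694 0.1734 0.1227] a nan b 0.272
[0.5086 0.0734 0.1397]
[0.3999 0.1259 0.1205]
[0.3491 0.1397 0.1219]
```

```bash
python3 -m crank '[{"dp":[0.36,0.95,-0.3],"angular":[0,0,0]},{"dp":[0.36,0.95,-0.3],"angular":[0,0,0]},{"dp":[0.36,0.95,-0.3],"angular":[0,0,0]},{"dp":[0.36,0.95,-0.3],"angular":[0,0,0]},{"dp":[0.36,0.95,-0.3],"angular":[0,0,0]},{"dp":[0.36,0.95,-0.3],"angular":[0,0,0]},{"dp":[0,0,-1],"angular":[0,0,0]},{"dp":[0,0,-1],"angular":[0,0,0]},{"dp":[0,0,-1],"angular":[0,0,0]},{"dp":[0,0,-1],"angular":[0,0,0]},{"dp":[0,0,0],"angular":[0,0,0]}]' 0.4 40; python3 - <<'E'
from h import *
tcp();rel([.5731,.192,.103]);d=snap("wrist","w3.png")
E
```

```text
t: 14.25
tcp_pos: [0.5698, 0.1914, 0.1848]
tool_rot: [0.768, 0.64, -0.004, -0.002]
force: [-0.9, -0.2, -0.8]
finger_gap: 0.599
gripper_force: 0.0
t 14.25 p [0.5698 0.1914 0.1848] yaxis [ 0.983 -0.181 -0.009] z [-0.009 -0.001 -1.   ] gap 0.599 gf 0.0 F [-0.9 -0.2 -0.8] q [ 0.14  0.58  1.55 -0.    1.03  0.32]
units [ 0.11  0.02 -2.73]
```

View pics/w3.png

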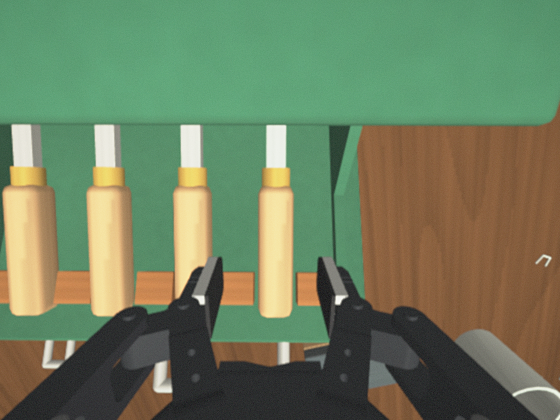

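Wrist: rightmost tool centred at column 277, ferrule rows 168–188, handle end row 317; it is between the fingers. Refine height/slope.

```bash
python3 - <<'E'
from h import *
d=dict(np.load("/tmp/wrist.npz"));W=cloud(d)
n=np.array([.178,.984]);l=np.array([.984,-.178])
for c in(30,109,192,276):
  for r in(150,172,200,240,290,310):
    p=px(W,c,r,1);print(c,r,p,"a",(p[:2]@l).round(4),"b",(p[:2]@n).round(4))
E
```

```text
30 150 [0.4054 0.2776 0.0956] a 0.3495 b 0.3453
30 172 [0.4039 0.2627 0.1023] a 0.3507 b 0.3304
30 200 [0.4027 0.2439 0.1111] a 0.3528 b 0.3117
30 240 [0.3967 0.2168 0.1193] a 0.3518 b 0.2839
30 290 [0.3888 0.1822 0.1296] a 0.3501 b 0.2485
30 310 [0.3846 0.1679 0.1334] a 0.3486 b 0.2337
109 150 [0.4628 0.2671 0.0955] a 0.4079 b 0.3452
109 172 [0.4621 0.2525 0.1038] a 0.4098 b 0.3307
109 200 [0.46   0.234  0.1128] a 0.411 b 0.3121
109 240 [0.4542 0.2068 0.12  ] a 0.4101 b 0.2843
109 290 [0.4457 0.1719 0.1294] a 0.408 b 0.2485
109 310 [0.4427 0.1579 0.1335] a 0.4075 b 0.2342
192 150 [0.5229 0.256  0.0949] a 0.469 b 0.345
192 172 [0.5212 0.2416 0.1046] a 0.4699 b 0.3305
192 200 [0.5182 0.2232 0.1123] a 0.4702 b 0.3119
192 240 [0.5129 0.196  0.1197] a 0.4698 b 0.2842
192 290 [0.5368 0.2045 0.1993] a 0.4918 b 0.2968
192 310 [0.5432 0.2087 0.2189] a 0.4974 b 0.3021
276 150 [0.5832 0.2449 0.0951] a 0.5303 b 0.3448
276 172 [0.5806 0.2309 0.105 ] a 0.5302 b 0.3306
276 200 [0.5773 0.2125 0.1127] a 0.5302 b 0.3119
276 240 [0.5724 0.1854 0.1201] a 0.5302 b 0.2843
276 290 [0.566  0.1502 0.1293] a 0.5302 b 0.2485
276 310 [0.5635 0.1359 0.1334] a 0.5303 b 0.234
```

```bash
python3 -m crank '[{"dp":[0.12,0.2,-0.8],"angular":[0,0,0]},{"dp":[0,0,-0.8],"angular":[0,0,0]},{"dp":[0,0,-0.7],"angular":[0,0,0]},{"dp":[0,0,-0.48],"angular":[0,0,0]},{"dp":[0,0,0],"angular":[0,0,0]},{"dp":[0,0,0],"angular":[0,0,0]}]' 0.4 50
python3 -m crank '[{"dp":[0,0,0],"angular":[0,0,0]},{"dp":[0,0,0],"angular":[0,0,0]},{"dp":[0,0,0],"angular":[0,0,0]},{"dp":[0,0,0],"angular":[0,0,0]},{"dp":[0,0,0],"angular":[0,0,0]}]' 0.9 50; python3 -c "
from h import *
tcp()"
```

```text
t: 14.9
tcp_pos: [0.5773, 0.1979, 0.1067]
tool_rot: [0.769, 0.639, 0.001, 0.001]
force: [-0.8, 0.2, 0.7]
finger_gap: 0.6
gripper_force: 0.0
t: 15.4
tcp_pos: [0.577, 0.1978, 0.1067]
tool_rot: [0.769, 0.639, 0.001, 0.001]
force: [-1.3, -0.0, 6.2]
finger_gap: 0.295
gripper_force: 52.2
t 15.4 p [0.577  0.1978 0.1067] yaxis [ 0.983 -0.183  0.002] z [ 0.002  0.    -1.   ] gap 0.295 gf 52.2 F [-1.3 -0.   6.2] q [ 0.15  0.69  1.58 -0.    0.86  0.33]
```

```bash
python3 -m crank '[{"dp":[0,0,0.5],"angular":[0,0,0]},{"dp":[-0.14,-0.77,0.45],"angular":[0,0,0]},{"dp":[-0.14,-0.77,0.45],"angular":[0,0,0]},{"dp":[-0.14,-0.77,0.45],"angular":[0,0,0]},{"dp":[-0.14,-0.77,0.45],"angular":[0,0,0]},{"dp":[-0.14,-0.77,0.45],"angular":[0,0,0]},{"dp":[0,-0.2,0.8],"angular":[7.38,-1.33,0]},{"dp":[0,-0.2,0.8],"angular":[7.38,-1.33,0]},{"dp":[0.2,-0.96,0],"angular":[0,0,2.1]},{"dp":[0.2,-0.96,0],"angular":[0,0,2.1]},{"dp":[0.2,-0.96,0],"angular":[0,0,2.1]},{"dp":[0.2,-0.96,0],"angular":[0,0,2.1]},{"dp":[0.2,-0.96,0],"angular":[0,0,2.1]},{"dp":[0.2,-0.96,0],"angular":[0,0,2.1]},{"dp":[0.2,-0.96,0],"angular":[0,0,2.1]},{"dp":[0.2,-0.96,0],"angular":[0,0,2.1]},{"dp":[0.2,-0.96,0],"angular":[0,0,2.1]},{"dp":[0,0,0],"angular":[0,0,0]},{"dp":[0,0,0],"angular":[0,0,0]}]' 0.9 60
cat >> h.py <<'E'
def held():
    # axis of a held tool: handle points from wrist cam (pale wood in front of gripper)
    d=snap("wrist","h.png");W=cloud(d);im=d["image"].astype(int);s=sense();z0=s["tcp_pos"][2]
    m=(im[...,2]>185)&(im[...,1]>140)&(np.linalg.norm(W-s["tcp_pos"],axis=-1)<.13)&(abs(W[...,2]-z0)<.06)
    m[300:]=False
    return d,W,m
E
python3 - <<'E'
from h import *
tcp();rel([.6092,-.2082,.2]);d=snap("wrist");e=snap("side")
cv2.imwrite("pics/m1.png",np.hstack([d["image"][0:420,100:460],cv2.resize(e["image"][90:230,150:290],(420,420))]))
E
```

```text
t: 17.3
tcp_pos: [0.609, -0.1892, 0.236]
tool_rot: [0.648, 0.75, 0.085, -0.1]
force: [0.3, 0.8, -0.9]
finger_gap: 0.291
gripper_force: 59.0
t 17.3 p [ 0.609  -0.1892  0.236 ] yaxis [ 0.989  0.145 -0.002] z [-0.039  0.257 -0.966] gap 0.291 gf 59.0 F [ 0.3  0.8 -0.9] q [-0.56  0.62  1.33  0.2   1.38 -0.77]
units [ 0.01 -0.63 -1.2 ]
```

View pics/m1.png

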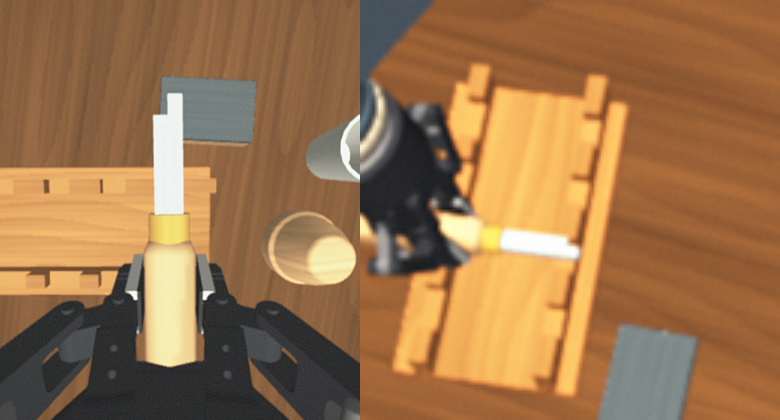

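Held skew tool: ferrule at wrist pixel (268,228), blade up to about (268,115), handle (270,270). Measure its axis.

```bash
cat >> h.py <<'E'
RO=np.array([.5173,-.2223,0]);th=np.radians(8.75)
RM=np.array([[-np.sin(th),-np.cos(th),0],[np.cos(th),-np.sin(th),0],[0,0,1]]) # cols rack x,y,z
def rk(p): return (RM.T@(np.array(p)-RO)).round(4)
E
python3 - <<'E'
from h import *
d=dict(np.load("/tmp/wrist.npz"));W=cloud(d);s=sense()
print("tcp rack",rk(s["tcp_pos"]))
for u,v in((268,130),(268,165),(269,205),(268,228),(270,262),(270,285),(270,310)):print((u,v),rk(px(W,u,v,2)))
im=d["image"].astype(int)
for v in(140,190,225,270):
    r=im[v,230:320].min(1);k=np.where(im[v,230:310].max(1)>200)[0]+230;print(v,k.min(),k.max(),rk(W[v,(k.min()+k.max())//2]))
# rack comb notch check from wrist depth, z plane at comb tops
E
```

```text
tcp rack [ 0.0202 -0.0956  0.2361]
(268, 130) [ 0.0956 -0.0952  0.2358]
(268, 165) [ 0.0786 -0.0951  0.2362]
(269, 205) [ 0.0592 -0.0954  0.2363]
(268, 228) [ 0.0485 -0.0949  0.2422]
(270, 262) [ 0.0328 -0.0957  0.2448]
(270, 285) [ 0.0218 -0.0955  0.2446]
(270, 310) [ 0.0095 -0.0956  0.2448]
140 254 282 [ 0.0904 -0.0952  0.2374]
190 230 309 [ 0.0665 -0.0954  0.2362]
225 230 309 [ 0.0501 -0.0953  0.2432]
270 245 294 [ 0.029  -0.0952  0.2447]
```

```bash
python3 -m crank '[{"dp":[0,-0.5,-0.4],"angular":[0,0,0]},{"dp":[0,0,-0.8],"angular":[0,0,0]},{"dp":[0,0,-0.9],"angular":[0,0,0]},{"dp":[0,0,-0.9],"angular":[0,0,0]},{"dp":[0,0,-0.9],"angular":[0,0,0]},{"dp":[0,0,-0.7],"angular":[0,0,0]},{"dp":[0,0,-0.5],"angular":[0,0,0]},{"dp":[0,0,-0.5],"angular":[0,0,0]},{"dp":[0,0,-0.35],"angular":[0,0,0]},{"dp":[0,0,0],"angular":[0,0,0]},{"dp":[0,0,0],"angular":[0,0,0]}]' 0.9 60; python3 -c "
from h import *
tcp();p=sense()['tcp_pos'];print(rk(p))
d=snap('wrist');W=cloud(d)
for v in(130,165,205,262,285):print(v,rk(px(W,269,v,2)))"
```

```text
t: 18.5
tcp_pos: [0.6096, -0.2041, 0.0578]
tool_rot: [0.648, 0.75, 0.085, -0.099]
force: [0.3, -0.4, -1.1]
finger_gap: 0.297
gripper_force: 58.9
t 18.5 p [ 0.6096 -0.2041  0.0578] yaxis [ 0.989  0.146 -0.001] z [-0.038  0.256 -0.966] gap 0.297 gf 58.9 F [ 0.3 -0.4 -1.1] q [-0.58  0.84  1.41  0.22  1.07 -0.85]
[ 0.004  -0.094   0.0578]
130 [ 0.0807 -0.0939  0.0578]
165 [ 0.0639 -0.0938  0.0578]
205 [ 0.0443 -0.0936  0.0578]
262 [ 0.018  -0.0935  0.0663]
285 [ 0.0072 -0.0934  0.0664]
```

```bash
python3 -m crank '[{"dp":[0,0,-0.17],"angular":[0,0,0]},{"dp":[0,0,0],"angular":[0,0,0]}]' 0.9 60; python3 -m crank '[{"dp":[0,0,0],"angular":[0,0,0]},{"dp":[0,0,0],"angular":[0,0,0]},{"dp":[0,0,0],"angular":[0,0,0]},{"dp":[0,0,0.6],"angular":[0,0,0]},{"dp":[0,0,0.9],"angular":[0,0,0]},{"dp":[0,0,0.9],"angular":[0,0,0]},{"dp":[0,0,1],"angular":[0,0,0]},{"dp":[0,0,1],"angular":[0,0,0]},{"dp":[0,0,0],"angular":[0,0,0]}]' 0.55 60; python3 - <<'E'
from h import *
tcp();d=snap('wrist');W=cloud(d)
e=snap("side")
cv2.imwrite("pics/m2.png",np.hstack([d["image"][0:420,100:460],cv2.resize(e["image"][90:230,150:290],(420,420))]))
E
```

```text
t: 18.75
tcp_pos: [0.6093, -0.2039, 0.0526]
tool_rot: [0.648, 0.75, 0.085, -0.099]
force: [-0.2, 0.1, -0.3]
finger_gap: 0.298
gripper_force: 58.9
t: 19.65
tcp_pos: [0.612, -0.2054, 0.1908]
tool_rot: [0.648, 0.751, 0.086, -0.094]
force: [0.5, -1.2, -0.0]
finger_gap: 0.451
gripper_force: 0.0
t 19.65 p [ 0.612  -0.2054  0.1908] yaxis [0.989 0.146 0.007] z [-0.03   0.25  -0.968] gap 0.451 gf 0.0 F [ 0.5 -1.2 -0. ] q [-0.58  0.67  1.35  0.2   1.29 -0.8 ]
```

View pics/m2.png

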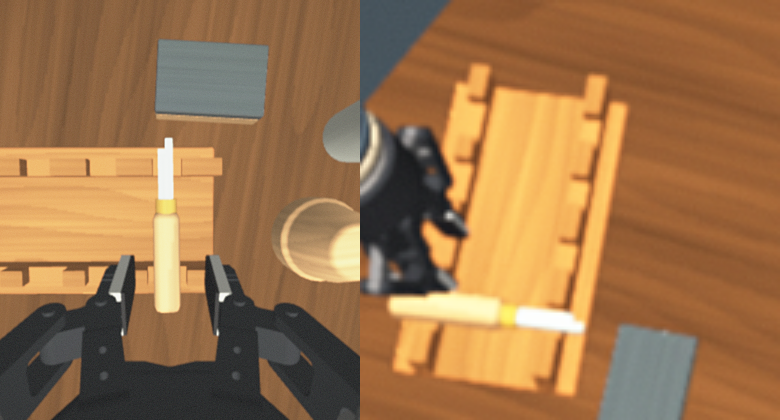

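Tool lies in the far notch: tip (268,140), handle end (267,312). I will use numbers from here.

```bash
python3 - <<'E'
from h import *
d=dict(np.load("/tmp/wrist.npz"));W=cloud(d)
for v in(143,160,185,205,225,250,290,310):print(v,rk(px(W,266,v,1)))
E
python3 -m crank '[{"dp":[-0.23,1,0],"angular":[0,0,-2.1]},{"dp":[-0.23,1,0],"angular":[0,0,-2.1]},{"dp":[-0.23,1,0],"angular":[0,0,-2.1]},{"dp":[-0.23,1,0],"angular":[0,0,-2.1]},{"dp":[-0.23,1,0],"angular":[0,0,-2.1]},{"dp":[-0.23,1,0],"angular":[0,0,-2.1]},{"dp":[-0.23,1,0],"angular":[0,0,-2.1]},{"dp":[-0.23,1,0],"angular":[0,0,-2.1]},{"dp":[-0.23,1,0],"angular":[0,0,-2.1]},{"dp":[-0.23,1,0],"angular":[0,0,0]},{"dp":[-0.23,1,0],"angular":[-7.38,1.33,0]},{"dp":[-0.23,1,0],"angular":[-7.38,1.33,0]},{"dp":[-0.23,1,0],"angular":[0,0,0]},{"dp":[-0.23,0.8,0],"angular":[0,0,0]},{"dp":[0,0,0],"angular":[0,0,0]},{"dp":[0,0,0],"angular":[0,0,0]}]' 0.4 60
cat >> h.py <<'E'
n2=np.array([.178,.984]);l2=np.array([.984,-.178])
def bins():
    d=snap("wrist");W=cloud(d);im=d["image"].astype(int)
    A=W[...,:2]@l2;B=W[...,:2]@n2
    for k,a0 in enumerate((.3436,.4055,.4680,.5300)):
        m=(im[...,2]>195)&(im[...,1]>130)&(im[...,0]>80)&(W[...,2]>.09)&(W[...,2]<.15)&(abs(A-a0)<.03)&(B>.22)&(B<.325)
        if m.sum()<300: print("tool",k+1,"none",m.sum());continue
        b=B[m];a=A[m];z=W[...,2][m];f=np.polyfit(b,z,1);
        hi=z>np.polyval(f,b)-.003
        mid=lambda lo,h:(lambda q:round((np.percentile(q,3)+np.percentile(q,97))/2,4) if q.size>30 else None)(a[hi&(b>lo)&(b<h)])
        print("tool",k+1,m.sum(),"b end",np.percentile(b,1).round(4),"slope",f[0].round(3),"ztop@.300",np.polyval(f,.300).round(4),"a mids",mid(.23,.25),mid(.26,.28),mid(.29,.31))
E
python3 - <<'E'
from h import *
tcp();bins();rel([.5144,.2087,.102])
E
```

```text
143 [ 0.0934 -0.094   0.052 ]
160 [ 0.0773 -0.0939  0.0514]
185 [ 0.0535 -0.0936  0.052 ]
205 [ 0.0345 -0.0936  0.0573]
225 [ 0.0157 -0.0934  0.0602]
250 [-0.0083 -0.0932  0.0602]
290 [-0.047  -0.0929  0.0609]
310 [-0.0673 -0.0927  0.0593]
t: 21.35
tcp_pos: [0.5121, 0.2079, 0.1833]
tool_rot: [0.768, 0.64, 0.002, -0.004]
force: [-0.4, 0.2, 0.3]
finger_gap: 0.602
gripper_force: 0.0
t 21.35 p [0.5121 0.2079 0.1833] yaxis [ 0.984 -0.181 -0.004] z [-0.002  0.009 -1.   ] gap 0.602 gf 0.0 F [-0.4  0.2  0.3] q [0.18 0.52 1.68 0.01 0.94 0.35]
tool 1 4406 b end 0.2324 slope -0.251 ztop@.300 0.115 a mids 0.3439 0.344 0.3441
tool 2 3213 b end 0.2354 slope -0.204 ztop@.300 0.115 a mids 0.4042 0.4045 0.4047
tool 3 4842 b end 0.2304 slope -0.22 ztop@.300 0.1148 a mids 0.4673 0.4674 0.4674
tool 4 376 b end 0.234 slope -0.561 ztop@.300 0.0881 a mids 0.5296 None None
units [ 0.06  0.05 -2.72]
```

```bash
python3 -m crank '[{"dp":[0.02,0.04,-0.8],"angular":[0,0,0]},{"dp":[0,0,-0.8],"angular":[0,0,0]},{"dp":[0,0,-0.7],"angular":[0,0,0]},{"dp":[0,0,-0.38],"angular":[0,0,0]},{"dp":[0,0,0],"angular":[0,0,0]},{"dp":[0,0,0],"angular":[0,0,0]}]' 0.4 50
python3 -m crank '[{"dp":[0,0,0],"angular":[0,0,0]},{"dp":[0,0,0],"angular":[0,0,0]},{"dp":[0,0,0],"angular":[0,0,0]},{"dp":[0,0,0],"angular":[0,0,0]},{"dp":[0,0,0],"angular":[0,0,0]}]' 0.9 60
```

```text
t: 22.0
tcp_pos: [0.5142, 0.2084, 0.104]
tool_rot: [0.769, 0.639, 0.003, -0.004]
force: [-0.5, -0.2, 0.9]
finger_gap: 0.596
gripper_force: 0.0
t: 22.5
tcp_pos: [0.5142, 0.209, 0.1047]
tool_rot: [0.769, 0.639, 0.004, -0.003]
force: [-0.1, -1.6, 6.3]
finger_gap: 0.296
gripper_force: 60.1
```

```bash
python3 -m crank '[{"dp":[0,0,0.5],"angular":[0,0,0]},{"dp":[-0.14,-0.77,0.45],"angular":[0,0,0]},{"dp":[-0.14,-0.77,0.45],"angular":[0,0,0]},{"dp":[-0.14,-0.77,0.45],"angular":[0,0,0]},{"dp":[-0.14,-0.77,0.45],"angular":[0,0,0]},{"dp":[-0.14,-0.77,0.45],"angular":[0,0,0]},{"dp":[0,-0.2,0.8],"angular":[7.38,-1.33,0]},{"dp":[0,-0.2,0.8],"angular":[7.38,-1.33,0]},{"dp":[0.2,-1,0],"angular":[0,0,2.1]},{"dp":[0.2,-1,0],"angular":[0,0,2.1]},{"dp":[0.2,-1,0],"angular":[0,0,2.1]},{"dp":[0.2,-1,0],"angular":[0,0,2.1]},{"dp":[0.2,-1,0],"angular":[0,0,2.1]},{"dp":[0.2,-1,0],"angular":[0,0,2.1]},{"dp":[0.2,-1,0],"angular":[0,0,2.1]},{"dp":[0.2,-1,0],"angular":[0,0,2.1]},{"dp":[0.2,-1,0],"angular":[0,0,2.1]},{"dp":[0,0,0],"angular":[0,0,0]},{"dp":[0,0,0],"angular":[0,0,0]}]' 0.9 60
cat >> h.py <<'E'
def held():
    d=snap("wrist");W=cloud(d);s=sense();p=s["tcp_pos"]
    print("tcp rack",rk(p))
    for v in(110,130,165,205,262,285):print(v,rk(px(W,269,v,2)),end=" ")
    im=d["image"];tip=[v for v in range(20,220) if im[v,255:283].min(1).max()>200 and abs(rk(px(W,269,v,1))[2]-p[2])<.03]
    print("\ntip row",tip[:1])
E
python3 -c "
from h import *
tcp();held()"
```

```text
t: 24.4
tcp_pos: [0.5463, -0.1884, 0.2336]
tool_rot: [0.648, 0.75, 0.087, -0.104]
force: [-0.4, 0.3, -1.9]
finger_gap: 0.291
gripper_force: 59.4
t 24.4 p [ 0.5463 -0.1884  0.2336] yaxis [ 0.989  0.145 -0.004] z [-0.043  0.266 -0.963] gap 0.291 gf 59.4 F [-0.4  0.3 -1.9] q [-0.62  0.55  1.48  0.2   1.32 -0.84]
tcp rack [ 0.03   -0.0336  0.2337]
110 [ 0.1149 -0.0338  0.2357] 130 [ 0.1054 -0.0337  0.2361] 165 [ 0.0888 -0.0336  0.2362] 205 [ 0.0695 -0.0335  0.2365] 262 [ 0.0436 -0.0333  0.2445] 285 [ 0.0328 -0.0333  0.2446] 
tip row [93]
```

```bash
python3 -m crank '[{"dp":[0.05,-0.9,0],"angular":[0,0,0]},{"dp":[0,0,-0.8],"angular":[0,0,0]},{"dp":[0,0,-0.9],"angular":[0,0,0]},{"dp":[0,0,-0.9],"angular":[0,0,0]},{"dp":[0,0,-0.9],"angular":[0,0,0]},{"dp":[0,0,-0.8],"angular":[0,0,0]},{"dp":[0,0,-0.7],"angular":[0,0,0]},{"dp":[0,0,-0.5],"angular":[0,0,0]},{"dp":[0,0,-0.45],"angular":[0,0,0]},{"dp":[0,0,0],"angular":[0,0,0]},{"dp":[0,0,0],"angular":[0,0,0]}]' 0.9 60; python3 -c "
from h import *
tcp();held()"
```

```text
t: 25.55
tcp_pos: [0.5483, -0.2152, 0.0561]
tool_rot: [0.647, 0.75, 0.087, -0.103]
force: [-0.8, -0.1, -1.7]
finger_gap: 0.29
gripper_force: 59.4
t 25.55 p [ 0.5483 -0.2152  0.0561] yaxis [ 0.989  0.147 -0.003] z [-0.042  0.265 -0.963] gap 0.29 gf 59.4 F [-0.8 -0.1 -1.7] q [-0.65  0.8   1.55  0.22  1.   -0.94]
tcp rack [ 0.0019 -0.032   0.0566]
110 [ 0.088  -0.0316  0.0584] 130 [ 0.0786 -0.0316  0.0581] 165 [ 0.062  -0.0315  0.0583] 205 [ 0.0427 -0.0314  0.0585] 262 [ 0.0168 -0.0313  0.067 ] 285 [ 0.006  -0.0312  0.0669] 
tip row [93]
```

```bash
python3 -m crank '[{"dp":[0,0,-0.2],"angular":[0,0,0]},{"dp":[0,0,0],"angular":[0,0,0]}]' 0.9 60; python3 -m crank '[{"dp":[0,0,0],"angular":[0,0,0]},{"dp":[0,0,0],"angular":[0,0,0]},{"dp":[0,0,0],"angular":[0,0,0]},{"dp":[0,0,0.6],"angular":[0,0,0]},{"dp":[0,0,0.9],"angular":[0,0,0]},{"dp":[0,0,0.9],"angular":[0,0,0]},{"dp":[0,0,1],"angular":[0,0,0]},{"dp":[0,0,1],"angular":[0,0,0]},{"dp":[0,0,0],"angular":[0,0,0]}]' 0.55 60; python3 - <<'E'
from h import *
tcp();d=snap('wrist');W=cloud(d)
for v in(143,160,185,205,225,250,290,310):print(v,rk(px(W,266,v,1)))
E
python3 -m crank '[{"dp":[-0.23,1,0],"angular":[0,0,-2.1]},{"dp":[-0.23,1,0],"angular":[0,0,-2.1]},{"dp":[-0.23,1,0],"angular":[0,0,-2.1]},{"dp":[-0.23,1,0],"angular":[0,0,-2.1]},{"dp":[-0.23,1,0],"angular":[0,0,-2.1]},{"dp":[-0.23,1,0],"angular":[0,0,-2.1]},{"dp":[-0.23,1,0],"angular":[0,0,-2.1]},{"dp":[-0.23,1,0],"angular":[0,0,-2.1]},{"dp":[-0.23,1,0],"angular":[0,0,-2.1]},{"dp":[-0.23,1,0],"angular":[0,0,0]},{"dp":[-0.23,1,0],"angular":[-7.38,1.33,0]},{"dp":[-0.23,1,0],"angular":[-7.38,1.33,0]},{"dp":[-0.23,1,0],"angular":[0,0,0]},{"dp":[-0.23,1,0],"angular":[0,0,0]},{"dp":[0,0.5,0],"angular":[0,0,0]},{"dp":[0,0,0],"angular":[0,0,0]},{"dp":[0,0,0],"angular":[0,0,0]}]' 0.4 60
python3 - <<'E'
from h import *
tcp();bins();rel([.4509,.2202,.103])
E
```

```text
t: 25.8
tcp_pos: [0.5482, -0.2155, 0.05]
tool_rot: [0.647, 0.75, 0.087, -0.103]
force: [-0.6, 0.1, -1.1]
finger_gap: 0.296
gripper_force: 59.4
t: 26.7
tcp_pos: [0.5504, -0.2169, 0.1862]
tool_rot: [0.647, 0.751, 0.088, -0.099]
force: [0.3, 0.2, 0.6]
finger_gap: 0.448
gripper_force: 0.0
t 26.7 p [ 0.5504 -0.2169  0.1862] yaxis [0.989 0.146 0.004] z [-0.035  0.26  -0.965] gap 0.448 gf 0.0 F [0.3 0.2 0.6] q [-0.65  0.62  1.48  0.2   1.23 -0.89]
143 [ 0.0923 -0.0308  0.0518]
160 [ 0.0764 -0.0307  0.0514]
185 [ 0.0529 -0.0305  0.0516]
205 [ 0.0341 -0.0304  0.0583]
225 [ 0.0158 -0.0304  0.0608]
250 [-0.0077 -0.0302  0.0604]
290 [-0.0459 -0.0299  0.0608]
310 [-0.0651 -0.0297  0.0611]
t: 28.45
tcp_pos: [0.4524, 0.2097, 0.1803]
tool_rot: [0.768, 0.64, 0.016, -0.02]
force: [0.3, 0.4, 0.2]
finger_gap: 0.602
gripper_force: 0.0
t 28.45 p [0.4524 0.2097 0.1803] yaxis [ 0.983 -0.181 -0.011] z [-0.001  0.052 -0.999] gap 0.602 gf 0.0 F [0.3 0.4 0.2] q [0.18 0.46 1.83 0.07 0.85 0.32]
tool 1 4000 b end 0.2357 slope -0.2 ztop@.300 0.115 a mids 0.3435 0.3437 0.3437
tool 2 5622 b end 0.2305 slope -0.205 ztop@.300 0.1149 a mids 0.4023 0.4046 0.4043
tool 3 701 b end 0.2343 slope -0.567 ztop@.300 0.0879 a mids 0.4678 None None
tool 4 876 b end 0.2335 slope -0.555 ztop@.300 0.0884 a mids 0.53 None None
units [-0.06  0.37 -2.58]
```

```bash
python3 -m crank '[{"dp":[-0.05,0.37,0],"angular":[-2.95,0.53,0]},{"dp":[0,0,-0.8],"angular":[0,0,0]},{"dp":[0,0,-0.7],"angular":[0,0,0]},{"dp":[0,0,-0.7],"angular":[0,0,0]},{"dp":[0,0,-0.35],"angular":[0,0,0]},{"dp":[0,0,0],"angular":[0,0,0]},{"dp":[0,0,0],"angular":[0,0,0]}]' 0.4 50
python3 -m crank '[{"dp":[0,0,0],"angular":[0,0,0]},{"dp":[0,0,0],"angular":[0,0,0]},{"dp":[0,0,0],"angular":[0,0,0]},{"dp":[0,0,0],"angular":[0,0,0]},{"dp":[0,0,0],"angular":[0,0,0]}]' 0.9 60;python3 -c "
from h import *
tcp()"
```

```text
t: 29.2
tcp_pos: [0.452, 0.2205, 0.1049]
tool_rot: [0.769, 0.639, -0.003, -0.003]
force: [-0.0, -0.4, 1.0]
finger_gap: 0.6
gripper_force: 0.0
t: 29.7
tcp_pos: [0.4521, 0.221, 0.1054]
tool_rot: [0.769, 0.639, -0.002, -0.003]
force: [-0.2, -2.4, 5.4]
finger_gap: 0.296
gripper_force: 60.3
t 29.7 p [0.4521 0.221  0.1054] yaxis [ 0.983 -0.182 -0.007] z [-0.007  0.001 -1.   ] gap 0.296 gf 60.3 F [-0.2 -2.4  5.4] q [0.23 0.6  1.85 0.   0.7  0.41]
```

```bash
python3 -m crank '[{"dp":[0,0,0.5],"angular":[0,0,0]},{"dp":[-0.14,-0.77,0.45],"angular":[0,0,0]},{"dp":[-0.14,-0.77,0.45],"angular":[0,0,0]},{"dp":[-0.14,-0.77,0.45],"angular":[0,0,0]},{"dp":[-0.14,-0.77,0.45],"angular":[0,0,0]},{"dp":[-0.14,-0.77,0.45],"angular":[0,0,0]},{"dp":[0,-0.2,0.8],"angular":[7.38,-1.33,0]},{"dp":[0,-0.2,0.8],"angular":[7.38,-1.33,0]},{"dp":[0.18,-1,0],"angular":[0,0,1.9]},{"dp":[0.18,-1,0],"angular":[0,0,1.9]},{"dp":[0.18,-1,0],"angular":[0,0,1.9]},{"dp":[0.18,-1,0],"angular":[0,0,1.9]},{"dp":[0.18,-1,0],"angular":[0,0,1.9]},{"dp":[0.18,-1,0],"angular":[0,0,1.9]},{"dp":[0.18,-1,0],"angular":[0,0,1.9]},{"dp":[0.18,-1,0],"angular":[0,0,1.9]},{"dp":[0.18,-1,0],"angular":[0,0,1.9]},{"dp":[0.18,-1,0],"angular":[0,0,1.9]},{"dp":[0,0,0],"angular":[0,0,0]},{"dp":[0,0,0],"angular":[0,0,0]}]' 0.9 60
python3 -c "
from h import *
tcp();held()"
```

```text
t: 31.7
tcp_pos: [0.4842, -0.2064, 0.2345]
tool_rot: [0.647, 0.751, 0.081, -0.103]
force: [-0.4, 0.5, -0.6]
finger_gap: 0.295
gripper_force: 59.4
t 31.7 p [ 0.4842 -0.2064  0.2345] yaxis [ 0.989  0.149 -0.011] z [-0.049  0.255 -0.966] gap 0.295 gf 59.4 F [-0.4  0.5 -0.6] q [-0.7   0.48  1.6   0.17  1.27 -0.92]
tcp rack [0.0216 0.0305 0.2346]
110 [0.1065 0.0306 0.2363] 130 [0.0971 0.0307 0.2362] 165 [0.0805 0.0307 0.2363] 205 [0.0612 0.0307 0.2365] 262 [0.0352 0.0307 0.2447] 285 [0.0243 0.0308 0.2447] 
tip row [93]
```

```bash
python3 -m crank '[{"dp":[0.1,-0.63,0],"angular":[0,0,0]},{"dp":[0,0,-0.8],"angular":[0,0,0]},{"dp":[0,0,-0.9],"angular":[0,0,0]},{"dp":[0,0,-0.9],"angular":[0,0,0]},{"dp":[0,0,-0.9],"angular":[0,0,0]},{"dp":[0,0,-0.8],"angular":[0,0,0]},{"dp":[0,0,-0.7],"angular":[0,0,0]},{"dp":[0,0,-0.5],"angular":[0,0,0]},{"dp":[0,0,-0.45],"angular":[0,0,0]},{"dp":[0,0,-0.2],"angular":[0,0,0]},{"dp":[0,0,0],"angular":[0,0,0]},{"dp":[0,0,0],"angular":[0,0,0]}]' 0.9 60; python3 -c "
from h import *
tcp();held()"
```

```text
t: 32.95
tcp_pos: [0.4879, -0.2255, 0.0511]
tool_rot: [0.647, 0.752, 0.081, -0.101]
force: [0.1, -0.8, -1.0]
finger_gap: 0.294
gripper_force: 59.4
t 32.95 p [ 0.4879 -0.2255  0.0511] yaxis [ 0.989  0.15  -0.009] z [-0.047  0.253 -0.966] gap 0.294 gf 59.4 F [ 0.1 -0.8 -1. ] q [-0.73  0.77  1.68  0.2   0.91 -1.02]
tcp rack [0.0012 0.0295 0.0511]
110 [0.0871 0.03   0.0526] 130 [0.0776 0.03   0.0526] 165 [0.061  0.03   0.0528] 205 [0.0417 0.03   0.0528] 262 [0.0157 0.03   0.0612] 285 [0.0049 0.03   0.0616] 
tip row [93]
```

```bash
python3 -m crank '[{"dp":[0,0,0],"angular":[0,0,0]},{"dp":[0,0,0],"angular":[0,0,0]},{"dp":[0,0,0],"angular":[0,0,0]},{"dp":[0,0,0.6],"angular":[0,0,0]},{"dp":[0,0,0.9],"angular":[0,0,0]},{"dp":[0,0,0.9],"angular":[0,0,0]},{"dp":[0,0,1],"angular":[0,0,0]},{"dp":[0,0,1],"angular":[0,0,0]},{"dp":[0,0,0],"angular":[0,0,0]}]' 0.55 60; python3 - <<'E'
from h import *
tcp();d=snap('wrist');W=cloud(d)
for v in(143,160,185,205,225,250,290,310):print(v,rk(px(W,266,v,1)))
E
python3 -m crank '[{"dp":[-0.23,1,0],"angular":[0,0,-2.1]},{"dp":[-0.23,1,0],"angular":[0,0,-2.1]},{"dp":[-0.23,1,0],"angular":[0,0,-2.1]},{"dp":[-0.23,1,0],"angular":[0,0,-2.1]},{"dp":[-0.23,1,0],"angular":[0,0,-2.1]},{"dp":[-0.23,1,0],"angular":[0,0,-2.1]},{"dp":[-0.23,1,0],"angular":[0,0,-2.1]},{"dp":[-0.23,1,0],"angular":[0,0,-2.1]},{"dp":[-0.23,1,0],"angular":[0,0,-2.1]},{"dp":[-0.23,0.9,0],"angular":[-5,0.9,0]},{"dp":[-0.23,0.9,0],"angular":[-5,0.9,0]},{"dp":[-0.23,0.9,0],"angular":[-4.8,0.86,0]},{"dp":[-0.23,0.9,0],"angular":[0,0,0]},{"dp":[-0.23,0.9,0],"angular":[0,0,0]},{"dp":[0,0.9,0],"angular":[0,0,0]},{"dp":[0,0.6,0],"angular":[0,0,0]},{"dp":[0,0,0],"angular":[0,0,0]},{"dp":[0,0,0],"angular":[0,0,0]}]' 0.4 60
python3 - <<'E'
from h import *
tcp();bins();rel([.3911,.231,.103])
E
```

```text
t: 33.9
tcp_pos: [0.4895, -0.2269, 0.1864]
tool_rot: [0.647, 0.752, 0.081, -0.098]
force: [0.5, -0.3, 0.4]
finger_gap: 0.452
gripper_force: 0.0
t 33.9 p [ 0.4895 -0.2269  0.1864] yaxis [ 0.989  0.15  -0.004] z [-0.042  0.249 -0.968] gap 0.452 gf 0.0 F [ 0.5 -0.3  0.4] q [-0.73  0.56  1.61  0.17  1.18 -0.96]
143 [0.0903 0.0323 0.0518]
160 [0.0745 0.0324 0.0518]
185 [0.0508 0.0324 0.0517]
205 [0.0321 0.0324 0.0576]
225 [0.0136 0.0324 0.0602]
250 [-0.0099  0.0325  0.0607]
290 [-0.048   0.0327  0.0611]
310 [-0.0676  0.0327  0.0604]
t: 35.75
tcp_pos: [0.39, 0.2244, 0.1817]
tool_rot: [0.768, 0.641, -0.005, -0.004]
force: [-0.4, 0.0, -0.2]
finger_gap: 0.603
gripper_force: 0.0
t 35.75 p [0.39   0.2244 0.1817] yaxis [ 0.984 -0.179 -0.011] z [-0.012 -0.    -1.   ] gap 0.603 gf 0.0 F [-0.4  0.  -0.2] q [0.27 0.41 1.92 0.   0.82 0.45]
tool 1 5536 b end 0.2308 slope -0.202 ztop@.300 0.1149 a mids 0.3438 0.3435 0.3431
tool 2 658 b end 0.222 slope -0.4 ztop@.300 0.0972 a mids 0.4055 None None
tool 3 1050 b end 0.2337 slope -0.559 ztop@.300 0.0883 a mids 0.468 None None
tool 4 988 b end 0.2335 slope -0.562 ztop@.300 0.088 a mids 0.5294 None None
units [ 0.03  0.23 -2.63]
```

```bash
python3 -m crank '[{"dp":[0.02,0.22,0],"angular":[0,0,0]},{"dp":[0,0,-0.8],"angular":[0,0,0]},{"dp":[0,0,-0.7],"angular":[0,0,0]},{"dp":[0,0,-0.7],"angular":[0,0,0]},{"dp":[0,0,-0.4],"angular":[0,0,0]},{"dp":[0,0,0],"angular":[0,0,0]},{"dp":[0,0,0],"angular":[0,0,0]}]' 0.4 50
python3 -m crank '[{"dp":[0,0,0],"angular":[0,0,0]},{"dp":[0,0,0],"angular":[0,0,0]},{"dp":[0,0,0],"angular":[0,0,0]},{"dp":[0,0,0],"angular":[0,0,0]},{"dp":[0,0,0],"angular":[0,0,0]}]' 0.9 60;python3 -c "
from h import *
tcp()"
```

```text
t: 36.5
tcp_pos: [0.3918, 0.2309, 0.1046]
tool_rot: [0.769, 0.64, -0.004, -0.003]
force: [-0.3, 0.7, -0.1]
finger_gap: 0.604
gripper_force: 0.0
t: 37.0
tcp_pos: [0.392, 0.2313, 0.1053]
tool_rot: [0.768, 0.64, -0.003, -0.003]
force: [-0.5, -1.7, 6.4]
finger_gap: 0.294
gripper_force: 60.2
t 37.0 p [0.392  0.2313 0.1053] yaxis [ 0.984 -0.181 -0.008] z [-0.008  0.001 -1.   ] gap 0.294 gf 60.2 F [-0.5 -1.7  6.4] q [0.28 0.56 1.97 0.01 0.61 0.46]
```

```bash
python3 -m crank '[{"dp":[0,0,0.5],"angular":[0,0,0]},{"dp":[-0.14,-0.77,0.45],"angular":[0,0,0]},{"dp":[-0.14,-0.77,0.45],"angular":[0,0,0]},{"dp":[0,-0.77,0.6],"angular":[0,0,0]},{"dp":[0.3,-0.7,0.6],"angular":[0,0,0]},{"dp":[0.4,-0.7,0.45],"angular":[0,0,0]},{"dp":[0.4,-0.3,0.6],"angular":[7.38,-1.33,0]},{"dp":[0.4,-0.3,0.6],"angular":[7.38,-1.33,0]},{"dp":[0.1,-1,0],"angular":[0,0,1.9]},{"dp":[0.1,-1,0],"angular":[0,0,1.9]},{"dp":[0.1,-1,0],"angular":[0,0,1.9]},{"dp":[0,-1,0],"angular":[0,0,1.9]},{"dp":[0,-1,0],"angular":[0,0,1.9]},{"dp":[-0.1,-1,0],"angular":[0,0,1.9]},{"dp":[-0.1,-1,0],"angular":[0,0,1.9]},{"dp":[-0.1,-1,0],"angular":[0,0,1.9]},{"dp":[0,-1,0],"angular":[0,0,1.9]},{"dp":[0,-1,0],"angular":[0,0,1.9]},{"dp":[0,0,0],"angular":[0,0,0]},{"dp":[0,0,0],"angular":[0,0,0]}]' 0.9 60
python3 -c "
from h import *
tcp();held()"
```

```text
t: 39.0
tcp_pos: [0.4277, -0.198, 0.2316]
tool_rot: [0.647, 0.752, 0.081, -0.102]
force: [-0.5, 0.6, -1.1]
finger_gap: 0.294
gripper_force: 59.3
t 39.0 p [ 0.4277 -0.198   0.2316] yaxis [ 0.989  0.151 -0.011] z [-0.049  0.253 -0.966] gap 0.294 gf 59.3 F [-0.5  0.6 -1.1] q [-0.76  0.42  1.73  0.16  1.21 -0.99]
tcp rack [0.0385 0.085  0.2316]
110 [0.1231 0.0853 0.2336] 130 [0.114  0.0853 0.2334] 165 [0.0973 0.0853 0.234 ] 205 [0.0781 0.0853 0.2339] 262 [0.0522 0.0853 0.2424] 285 [0.0413 0.0853 0.2422] 
tip row [90]
```

```bash
python3 -m crank '[{"dp":[-0.03,-0.61,0],"angular":[0,0,0]},{"dp":[-0.03,-0.61,0],"angular":[0,0,0]},{"dp":[0,0,-0.8],"angular":[0,0,0]},{"dp":[0,0,-0.9],"angular":[0,0,0]},{"dp":[0,0,-0.9],"angular":[0,0,0]},{"dp":[0,0,-0.9],"angular":[0,0,0]},{"dp":[0,0,-0.8],"angular":[0,0,0]},{"dp":[0,0,-0.7],"angular":[0,0,0]},{"dp":[0,0,-0.5],"angular":[0,0,0]},{"dp":[0,0,-0.4],"angular":[0,0,0]},{"dp":[0,0,-0.15],"angular":[0,0,0]},{"dp":[0,0,0],"angular":[0,0,0]},{"dp":[0,0,0],"angular":[0,0,0]}]' 0.9 60; python3 -c "
from h import *
tcp();held()"
```

```text
t: 40.35
tcp_pos: [0.4266, -0.2353, 0.0508]
tool_rot: [0.646, 0.752, 0.08, -0.101]
force: [0.1, 0.6, -0.6]
finger_gap: 0.297
gripper_force: 59.3
t 40.35 p [ 0.4266 -0.2353  0.0508] yaxis [ 0.988  0.152 -0.009] z [-0.048  0.251 -0.967] gap 0.297 gf 59.3 F [ 0.1  0.6 -0.6] q [-0.82  0.74  1.8   0.19  0.83 -1.11]
tcp rack [0.0011 0.0916 0.0508]
110 [0.0865 0.0921 0.0524] 130 [0.0772 0.0921 0.0525] 165 [0.0606 0.0922 0.0526] 205 [0.0413 0.0922 0.0526] 262 [0.0155 0.092  0.0613] 285 [0.0047 0.0921 0.0613] 
tip row [91]
```

```bash
python3 -m crank '[{"dp":[0,0,0],"angular":[0,0,0]},{"dp":[0,0,0],"angular":[0,0,0]},{"dp":[0,0,0],"angular":[0,0,0]},{"dp":[0,0,0.6],"angular":[0,0,0]},{"dp":[0,0,0.9],"angular":[0,0,0]},{"dp":[0,0,0.9],"angular":[0,0,0]},{"dp":[0,0,1],"angular":[0,0,0]},{"dp":[0.4,0,1],"angular":[0,0,0]},{"dp":[0.4,-0.3,1],"angular":[-4.8,-0.75,0]},{"dp":[0.5,-0.4,1],"angular":[-4.8,-0.75,0]},{"dp":[0.5,-0.4,1],"angular":[-4.8,-0.75,0]},{"dp":[0.5,-0.4,0.5],"angular":[0,0,0]},{"dp":[0.5,-0.4,0],"angular":[0,0,0]},{"dp":[0,-0.4,0],"angular":[0,0,0]},{"dp":[0,0,0],"angular":[0,0,0]},{"dp":[0,0,0],"angular":[0,0,0]}]' 0.55 60; python3 - <<'E'
from h import *
tcp();d=snap("wrist","w9.png")
E
```

```text
t: 42.0
tcp_pos: [0.5089, -0.3032, 0.2864]
tool_rot: [0.652, 0.758, -0.002, -0.007]
force: [-0.2, -0.4, 0.8]
finger_gap: 0.452
gripper_force: 0.0
t 42.0 p [ 0.5089 -0.3032  0.2864] yaxis [ 0.989  0.149 -0.011] z [-0.012  0.006 -1.   ] gap 0.452 gf 0.0 F [-0.2 -0.4  0.8] q [-0.72  0.45  1.46 -0.    1.24 -0.87]
```

View pics/w9.png

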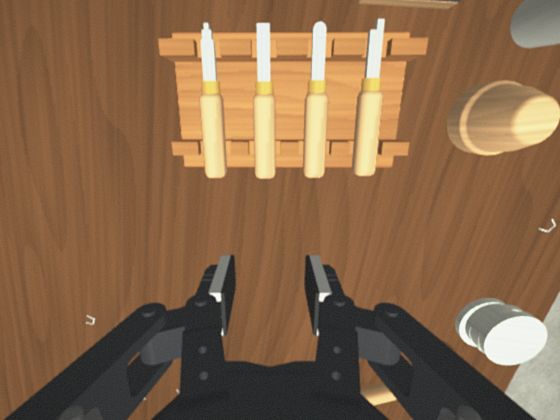

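All four tools lie in their notches (handles at columns 214, 264, 315, 367). Quick numeric check, then on to the pull.

```bash
python3 - <<'E'
from h import *
d=dict(np.load("/tmp/wrist.npz"));W=cloud(d)
for a,b in(((208,55),(214,160)),((263,55),(264,160)),((318,55),(315,160)),((375,55),(366,160))):
    p,q=rk(px(W,*a)),rk(px(W,*b));print(p,q,"ang",round((p[1]-q[1])/(p[0]-q[0]),3))
    print("  end/tip x",rk(px(W,b[0],175))[0])
rel([.5075,.0735,.3])
E
```

```text
[0.0646 0.0921 0.0516] [-0.051   0.0907  0.0609] ang 0.012
  end/tip x -0.0697
[0.0642 0.0304 0.0519] [-0.0511  0.0302  0.0605] ang 0.002
  end/tip x -0.0698
[ 0.0638 -0.0305  0.0517] [-0.0513 -0.0313  0.0605] ang 0.007
  end/tip x -0.0697
[ 0.0634 -0.0939  0.0519] [-0.0515 -0.0926  0.0606] ang -0.011
  end/tip x -0.0822
units [-0.05 12.55  0.45]
```

```bash
python3 -m crank '[{"dp":[0,0.97,0],"angular":[0,0,5.5]},{"dp":[0,0.97,0],"angular":[0,0,5.5]},{"dp":[0,0.97,0],"angular":[0,0,5.5]},{"dp":[0,0.97,0],"angular":[0,0,5.5]},{"dp":[0,0.97,0],"angular":[0,0,5.5]},{"dp":[0,0.97,0],"angular":[0,0,5.5]},{"dp":[0,0.97,0],"angular":[0,0,5.5]},{"dp":[0,0.97,0],"angular":[0,0,5.5]},{"dp":[0,0.97,0],"angular":[0,0,5.5]},{"dp":[0,0.97,0],"angular":[0,0,5.5]},{"dp":[0,0.97,0],"angular":[0,0,5.5]},{"dp":[0,0.97,0],"angular":[0,0,5.5]},{"dp":[0,0.91,0],"angular":[0,0,5.2]},{"dp":[0,0,0],"angular":[0,0,0]},{"dp":[0,0,0],"angular":[0,0,0]}]' 0.3 60; python3 - <<'E'
from h import *
tcp();rel([.508,.0735,.136])
d=snap("side");W=cloud(d);b=W[...,:2]@n2
E
```

```text
t: 43.55
tcp_pos: [0.5093, 0.0732, 0.2872]
tool_rot: [0.089, 0.996, -0.005, -0.004]
force: [0.2, 0.1, -0.6]
finger_gap: 0.703
gripper_force: 0.0
t 43.55 p [0.5093 0.0732 0.2872] yaxis [ 0.176  0.984 -0.01 ] z [-0.008 -0.008 -1.   ] gap 0.703 gf 0.0 F [ 0.2  0.1 -0.6] q [-0.07  0.33  1.65 -0.01  1.16 -1.46]
units [-0.04  0.01 -5.04]
```

```bash
python3 -m crank '[{"dp":[-0.04,0.01,-1],"angular":[0,0,0]},{"dp":[0,0,-1],"angular":[0,0,0]},{"dp":[0,0,-1],"angular":[0,0,0]},{"dp":[0,0,-0.8],"angular":[0,0,0]},{"dp":[0,0,-0.6],"angular":[0,0,0]},{"dp":[0,0,-0.5],"angular":[0,0,0]},{"dp":[0,0,0],"angular":[0,0,0]},{"dp":[0,0,0],"angular":[0,0,0]}]' 0.45 60; python3 -m crank '[{"dp":[0,0,0],"angular":[0,0,0]},{"dp":[0,0,0],"angular":[0,0,0]},{"dp":[0,0,0],"angular":[0,0,0]},{"dp":[0,0,0],"angular":[0,0,0]},{"dp":[0,0,0],"angular":[0,0,0]},{"dp":[0,0,0],"angular":[0,0,0]}]' 1 50
python3 -c "
from h import *
tcp()"
```

```text
t: 44.4
tcp_pos: [0.5091, 0.0722, 0.1406]
tool_rot: [0.09, 0.996, -0.004, -0.003]
force: [0.1, -0.7, -0.7]
finger_gap: 0.55
gripper_force: 0.0
t: 45.0
tcp_pos: [0.5097, 0.0734, 0.1415]
tool_rot: [0.089, 0.996, -0.004, -0.002]
force: [-0.6, 1.6, 6.4]
finger_gap: 0.092
gripper_force: 49.1
t 45.0 p [0.5097 0.0734 0.1415] yaxis [ 0.177  0.984 -0.009] z [-0.005 -0.008 -1.   ] gap 0.092 gf 49.1 F [-0.6  1.6  6.4] q [-0.07  0.55  1.8  -0.01  0.8  -1.45]
```

Gripping the bar (10 mm). Reverse arc.

```bash
python3 -m crank '[{"dp":[0.03,0.15,0.28],"angular":[0,0,0]},{"dp":[0.03,0.17,0.28],"angular":[0,0,0]},{"dp":[0.05,0.27,0.38],"angular":[0,0,0]},{"dp":[0.05,0.28,0.37],"angular":[0,0,0]},{"dp":[0.055,0.31,0.35],"angular":[0,0,0]},{"dp":[0.06,0.32,0.33],"angular":[0,0,0]},{"dp":[0.065,0.35,0.3],"angular":[0,0,0]},{"dp":[0.065,0.36,0.29],"angular":[0,0,0]},{"dp":[0.07,0.39,0.26],"angular":[0,0,0]},{"dp":[0.07,0.39,0.25],"angular":[0,0,0]},{"dp":[0,0,0],"angular":[0,0,0]}]' 1 50; python3 -c "
from h import *
rel([.543,.2695,.258])"
```

```text
t: 46.1
tcp_pos: [0.5261, 0.1623, 0.2368]
tool_rot: [0.088, 0.996, -0.006, -0.001]
force: [-2.1, -8.3, 11.5]
finger_gap: 0.09
gripper_force: 49.4
units [0.56 3.57 0.71]
```

```bash
python3 -m crank '[{"dp":[0.07,0.41,0.03],"angular":[0,0,0]},{"dp":[0.07,0.42,0.1],"angular":[0,0,0]},{"dp":[0.07,0.43,0.14],"angular":[0,0,0]},{"dp":[0.07,0.44,0.13],"angular":[0,0,0]},{"dp":[0.07,0.45,0.1],"angular":[0,0,0]},{"dp":[0.07,0.45,0.09],"angular":[0,0,0]},{"dp":[0.07,0.45,0.06],"angular":[0,0,0]},{"dp":[0.07,0.48,0.05],"angular":[0,0,0]},{"dp":[0,0.05,0],"angular":[0,0,0]},{"dp":[0,0,0],"angular":[0,0,0]}]' 1 50; python3 -c "
from h import *
tcp()
rel([.543,.2695,.258])"
```

```text
t: 47.1
tcp_pos: [0.5461, 0.2697, 0.265]
tool_rot: [0.088, 0.996, -0.005, 0.005]
force: [-4.7, -8.4, 36.7]
finger_gap: 0.088
gripper_force: 54.9
t 47.1 p [0.5461 0.2697 0.265 ] yaxis [ 0.175  0.984 -0.008] z [ 0.009 -0.01  -1.   ] gap 0.088 gf 54.9 F [-4.7 -8.4 36.7] q [ 0.28  0.49  1.46 -0.01  1.19 -1.11]
units [-0.1  -0.01 -0.23]
```

```bash
python3 -m crank '[{"dp":[0,0,0],"angular":[0,0,0]},{"dp":[0,0,0],"angular":[0,0,0]},{"dp":[0,0,0],"angular":[0,0,0]},{"dp":[0,0,0.5],"angular":[0,0,0]},{"dp":[0,0,0.8],"angular":[0,0,0]},{"dp":[0,0,0.9],"angular":[0,0,0]},{"dp":[0,0,0.9],"angular":[0,0,0]},{"dp":[0,0,0],"angular":[0,0,0]},{"dp":[0,0,0],"angular":[0,0,0]}]' 0.3 50; python3 - <<'E'
from h import *
tcp()
d=snap("scene");W=cloud(d);im=d["image"].astype(int)
# staple, pull: white-ish pixels near the panel top
g=(im.min(-1)>150)
Z=W[...,2];A=W[...,:2]@l2;B=W[...,:2]@n2
m=g&(A>.43)&(A<.56)&(B>.2)&(B<.4)&(Z>.23)&(Z<.29);print("pull",np.median(W[m],0),"b",np.median(B[m]),"z",np.percentile(Z[m],[5,50,95]))
gr=(im[...,1]>im[...,2]+25)&(abs(Z-.225)<.008)&(A>.37)&(A<.43)
print("green top b range",np.percentile(B[gr],[1,5,99]))
gf=(im[...,1]>im[...,2]+25)&(Z>.05)&(Z<.21)&(A>.3)&(A<.58)&(B<.37)
f=np.polyfit(Z[gf],B[gf],1);print("front slope",f)
cv2.imwrite("pics/s4.png",cv2.resize(d["image"][60:260,215:435],None,fx=3,fy=3))
E
```

```text
t: 48.0
tcp_pos: [0.5417, 0.2705, 0.3465]
tool_rot: [0.089, 0.996, -0.004, -0.004]
force: [-1.0, -0.4, 0.0]
finger_gap: 0.698
gripper_force: 0.0
t 48.0 p [0.5417 0.2705 0.3465] yaxis [ 0.177  0.984 -0.009] z [-0.008 -0.008 -1.   ] gap 0.698 gf 0.0 F [-1.  -0.4  0. ] q [ 0.28  0.41  1.35 -0.01  1.39 -1.11]
pull [0.55449301 0.26494116 0.26150486] b 0.3586230599654117 z [0.23317567 0.26150486 0.26561518]
green top b range [0.35408756 0.35574329 0.52421893]
front slope [-1.74389998e-04  3.55154405e-01]
```

View pics/s4.png

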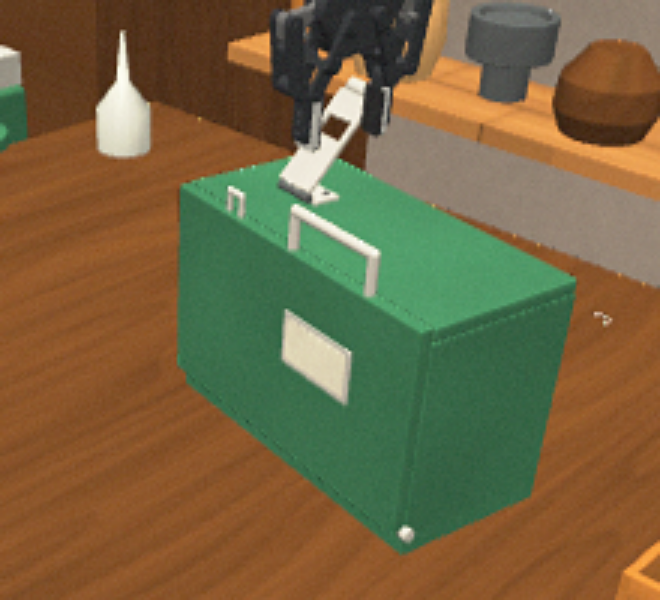

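```bash
python3 -m crank '[{"dp":[0.165,0.905,0.05],"angular":[0,0,0]},{"dp":[0.165,0.905,0.05],"angular":[0,0,0]},{"dp":[0.165,0.905,0.05],"angular":[0,0,0]},{"dp":[0.165,0.905,0.05],"angular":[0,0,0]},{"dp":[0.165,0.905,0.05],"angular":[0,0,0]},{"dp":[0.165,0.905,0.05],"angular":[0,0,0]},{"dp":[0.165,0.905,0.05],"angular":[0,0,0]},{"dp":[-0.88,0.16,0],"angular":[0,0,0]},{"dp":[-0.88,0.16,0],"angular":[0,0,0]},{"dp":[-0.88,0.16,0],"angular":[0,0,0]},{"dp":[-0.88,0.16,0],"angular":[0,0,0]},{"dp":[-0.88,0.16,0],"angular":[0,0,0]},{"dp":[0,0,-0.7],"angular":[0,0,0]},{"dp":[0,0,-0.7],"angular":[0,0,0]},{"dp":[0,0,0],"angular":[0,0,0]},{"dp":[0,0,0],"angular":[0,0,0]}]' 1 20; python3 -c "
from h import *
tcp();p=sense()['tcp_pos'];print(p[:2]@l2,p[:2]@n2)"
```

```text
t: 49.65
tcp_pos: [0.4443, 0.484, 0.3139]
tool_rot: [0.089, 0.996, -0.006, -0.004]
force: [-0.5, 0.9, 0.4]
finger_gap: 0.003
gripper_force: 0.0
t 49.65 p [0.4443 0.484  0.3139] yaxis [ 0.177  0.984 -0.012] z [-0.01 -0.01 -1.  ] gap 0.003 gf 0.0 F [-0.5  0.9  0.4] q [ 0.66  0.52  1.26 -0.    1.38 -0.73]
0.3510672089986473 0.5553057586374263
```

```bash
python3 -m crank '[{"dp":[-0.07,-0.39,0],"angular":[0,0,0]},{"dp":[-0.07,-0.39,0],"angular":[0,0,0]},{"dp":[-0.07,-0.39,0],"angular":[0,0,0]},{"dp":[-0.07,-0.39,0],"angular":[0,0,0]},{"dp":[-0.07,-0.39,0],"angular":[0,0,0]},{"dp":[-0.07,-0.39,0],"angular":[0,0,0]},{"dp":[-0.07,-0.39,0],"angular":[0,0,0]},{"dp":[-0.07,-0.39,0],"angular":[0,0,0]},{"dp":[-0.07,-0.39,0],"angular":[0,0,0]},{"dp":[-0.07,-0.39,0],"angular":[0,0,0]},{"dp":[-0.07,-0.39,0],"angular":[0,0,0]},{"dp":[0,0,0],"angular":[0,0,0]},{"dp":[0,0,0],"angular":[0,0,0]},{"dp":[0,0,0.8],"angular":[0,0,0]},{"dp":[0,0,0.8],"angular":[0,0,0]},{"dp":[0,0,0],"angular":[0,0,0]}]' 1 20; python3 - <<'E'
from h import *
tcp();d=snap("scene");cv2.imwrite("pics/s5.png",cv2.resize(d["image"][60:260,215:435],None,fx=3,fy=3))
W=cloud(d);im=d["image"].astype(int);g=im.min(-1)>150
A=W[...,:2]@l2;B=W[...,:2]@n2;Z=W[...,2]
m=g&(abs(A-.351)<.03)&(B>.28)&(B<.45)&(Z>.215)&(Z<.36)
for b in np.arange(.3,.44,.02):
    k=m&(abs(B-b)<.01);print(round(b,2),k.sum(),np.median(Z[k]) if k.any() else None)
E
```

```text
t: 51.25
tcp_pos: [0.4232, 0.3564, 0.3658]
tool_rot: [0.089, 0.996, -0.003, -0.001]
force: [0.2, 0.6, -0.1]
finger_gap: -0.002
gripper_force: 0.0
t 51.25 p [0.4232 0.3564 0.3658] yaxis [ 0.177  0.984 -0.006] z [-0.002 -0.006 -1.   ] gap -0.002 gf 0.0 F [ 0.2  0.6 -0.1] q [ 0.5   0.31  1.45 -0.    1.38 -0.89]
0.3 0 None
0.32 53 0.23646828087645733
0.34 50 0.2303135578826214
0.36 58 0.23120577656760172
0.38 45 0.2303263351301908
0.4 55 0.2302555609018651
0.42 44 0.23063071438015212
0.44 30 0.22954027241851394
```

The hasp is flat. Last check of the tools for a knock.

```bash
python3 - <<'E'
from h import *
d=snap("side");W=cloud(d)
Q=(W-RO)@RM
im=d["image"].astype(int)
for y0 in(-.093,-.031,.031,.093):
    for nm,xr,zr in(("handle",(-.03,.03),(.052,.075)),("blade",(.05,.062),(.045,.06)),("tip",(.078,.1),(.04,.06))):
        m=(abs(Q[...,1]-y0)<.03)&(Q[...,0]>xr[0])&(Q[...,0]<xr[1])&(Q[...,2]>zr[0])&(Q[...,2]<zr[1])
        print(y0,nm,m.sum(),np.median(Q[m],0).round(4) if m.any() else None)
for n,p in dict(block=(245,221),former=(174,257)).items(): print(n,px(W,*p,1))
cv2.imwrite("pics/f.png",cv2.resize(d["image"][90:300,140:280],None,fx=2.8,fy=2.8))
E
```

```text
-0.093 handle 222 [-0.0007 -0.0948  0.0615]
-0.093 blade 33 [ 0.0579 -0.0921  0.0543]
-0.093 tip 36 [ 0.086  -0.0942  0.053 ]
-0.031 handle 210 [-0.0006 -0.0334  0.0613]
-0.031 blade 31 [ 0.0567 -0.0289  0.0525]
-0.031 tip 35 [ 0.0852 -0.0308  0.0528]
0.031 handle 200 [-0.0013  0.0283  0.0612]
0.031 blade 32 [0.0569 0.0321 0.0542]
0.031 tip 35 [0.086  0.0287 0.0539]
0.093 handle 195 [-0.0011  0.0889  0.0612]
0.093 blade 25 [0.0561 0.0911 0.0545]
0.093 tip 24 [0.0847 0.0916 0.0534]
block [ 0.6352 -0.0428  0.039 ]
former [ 0.7843 -0.1709  0.092 ]
```

View pics/f.png

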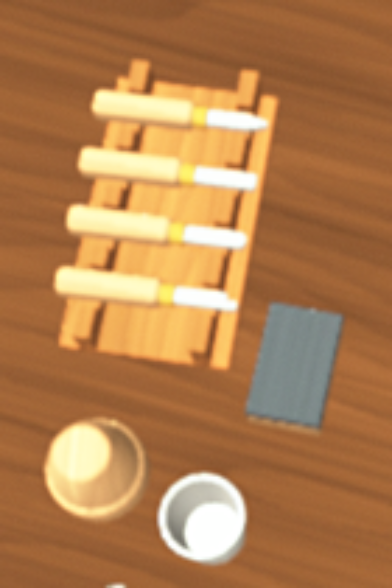

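All four tools are seated in the notches; block, former and beaker are undisturbed.

```bash
python3 -c "
from station import order
print(order.sign_off())"
```

```text
the job is handed in; nothing more can be done
None
```

The job is handed in: all four tools lie in the rack, one to a notch, the bin is shut, the hasp is flat over its staple, and the beaker, former and block are where they stood; these are my own camera checks, as the hand-in gave no verdict.

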